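# Sort the leftover parts beside the soldering robot

## Task

Sort the five loose parts on the bench into their trays: the two heat sinks into the blue tray and the two terminal blocks into the yellow tray, one part to a bay, and the transformer into the small black tray. Set each part down gently, upright and flat on the floor of its bay, without dropping it, and leave the solder spool and the flux bottle where they stand.

Things in the scene. Friction and masses are not known exactly. Their poses are not given: they have to be found in the camera images.
- sink_silver: loose silver aluminium finned heat sink, a block 46 x 28 x 32 mm high (x, y, z) with upright fins that look like a comb from above; grasp it across the 28 mm (y). About 60 g. Origin: centre of its underside; z up. It starts upright on the bench at any yaw; mass may vary by a third.
- sink_black: loose black finned heat sink, a block 46 x 28 x 32 mm high (x, y, z) with upright fins that look like a comb from above; grasp it across the 28 mm (y). About 60 g. Origin: centre of its underside; z up. It starts upright on the bench at any yaw; mass may vary by a third.
- terminal_orange: loose orange plastic screw terminal block, 44 x 24 x 28 mm high (x, y, z), three steel screw heads in a row on top, a step 8 mm deep and 20 mm high along its -y side; grasp it low, across the 24 mm (y). About 30 g. Origin: centre of its underside; z up. It starts upright on the bench at any yaw; mass may vary by a third.
- terminal_blue: loose blue plastic screw terminal block, 44 x 24 x 28 mm high (x, y, z), three steel screw heads in a row on top, a step 8 mm deep and 20 mm high along its -y side; grasp it low, across the 24 mm (y). About 30 g. Origin: centre of its underside; z up. It starts upright on the bench at any yaw; mass may vary by a third.
- transformer: loose small transformer, 48 x 34 x 40 mm high (x, y, z): dark steel core with a copper winding bulging out at both y sides and red tape; grasp it across the 34 mm (y). About 200 g. Origin: centre of its underside; z up. It starts upright on the bench at any yaw; mass may vary by a third.
- tray_blue: open blue plastic tray, fixed to the bench, outside 106 x 147 x 20 mm high (x, y, z), walls and floor 5 mm thick, with a 5 mm wall across its middle that makes two equal bays side by side along y, each 96 mm (x) by 66 mm (y) inside, centred at y = +35.5 and y = -35.5 mm. For the two heat sinks, one to a bay. Origin: centre of its underside, on the bench; z up, y along the long side; turned up to 0.3 rad from the world axes.
- tray_yellow: open yellow plastic tray, fixed to the bench, outside 106 x 147 x 20 mm high (x, y, z), walls and floor 5 mm thick, with a 5 mm wall across its middle that makes two equal bays side by side along y, each 96 mm (x) by 66 mm (y) inside, centred at y = +35.5 and y = -35.5 mm. For the two terminal blocks, one to a bay. Origin: centre of its underside, on the bench; z up, y along the long side; turned up to 0.3 rad from the world axes.
- tray_black: small open black plastic tray with a single bay, fixed to the bench, outside 106 x 82 x 20 mm high (x, y, z), walls and floor 5 mm thick, inside 96 x 72 mm. For the transformer. Origin: centre of its underside, on the bench; z up; turned up to 0.3 rad from the world axes. In all three trays a part set with its long side along the tray's y leaves the most finger room (along the tray's x).
- solder_spool: bystander: loose red spool of solder wire standing on its flange, 60 mm across, 40 mm high, at one side of the work. Origin: centre of its underside. Leave it alone.
- flux_bottle: bystander: loose white flux bottle with a blue label and red cap, 40 mm across, 85 mm high, at one side of the work. Origin: centre of its underside. Leave it alone.
Things that resemble listed ones, but are neither listed nor needed, are in the scene too. Of the things that look like the terminal_blue, the middle-sized one is meant.

How it is judged:
By the outcome, as a careful person would: the job done as asked, in the order asked, and still so for the second after the job is handed in, with the robot touching nothing.
It also fails if it takes over 112 s, if anything falls off the work surface, if the arm or the gripper's body presses on something with over 40 N, if the wrist force passes 120 N, or if a joint passes its speed limit or range.

## Robot

A 6-joint arm with a two-finger parallel gripper is mounted at the origin on the work surface. World frame = base frame: x ahead of the robot, y to its left, z up, the work surface at z = 0. Lengths are in m, angles in rad, forces in N, time in s.
With the tool pointing down it reaches from about 0.4 to 0.825 m from the base axis. Payload 7 kg.
Tool frame: the origin (TCP) lies on the centre line of the jaws, within the pads' length; the fingertips stand tips_ahead ahead of it and the grasp point (between the pads) lies 8 mm behind it (tips_ahead is the distance from the TCP to the fingertips, in m); z points along the fingers, y is the line along which they close (so a half turn about z gives the same grasp; the last joint's range is limited). The gripper opens to 85 mm and grips with 20 to 120 N. Pads are 22 mm wide; open, the fingers measure 114 mm over their backs; the gripper's body (76 mm by 85 mm) begins 54 mm behind the grasp point. The pads swing forward as they close: fully open they stand 13 mm farther back than shut.
Start: joints at [1.414, 0.359, 0.012, 0, -1.224, -0.288], TCP at [0.29, 0.609, 0.216] pointing down, gripper open.
Joint ranges: [-3.07, 3.07], [-1.43, 2.12], [-1.02, 1.25], [-3.03, 1.67], [-3.05, -0], [-3.03, 3.03]. Speed limits (rad/s): [2.39, 2.39, 3.01, 3.14, 3.14, 3.14].

## Interface

Orientations are given as a unit quaternion [w, x, y, z].
In Python, from station import * gives the robot as it stands. The module is installed in compiled form; this text tells all that it offers.
- The arm moves only by the tool step_arm, never from a script. Its arguments are lists of equal length, an entry for each row: "delta_pos": the shift along the tool's x, y, z in mm, a list of three; "twist": the turn about the tool's z in rad. In form: {"delta_pos": [[dx, dy, dz], ...], "twist": [twist, ...]}. A call has exactly 10 rows; each row is the pose to reach, as a shift and turn from the pose commanded when the call began, along the tool's axes at that moment; what a row does not reach only later rows make up. A row lasts 1/12 s, in which the tool goes at most 41.7 mm and 7.16 degrees, less where a joint would pass 70% of its speed; a pose out of reach is approached as far as the arm can. A call with a gripper value outside its range is refused whole. "hand" is the gripper command: -1 is fully open, 1 is shut, values between are in proportion, set as the call begins (left out, the last holds). The fingers move at their own pace and stop on an object; "squeeze" is the grip in N (left out, the last holds). Time passes only in rows, so rows that repeat a pose let the fingers close, or fill a call up. It gives the time, the measured TCP pose, the force, the opening and the grip force at its end, in the units of the state.
- read_state(): the state, without advancing time (a new reading comes with each control period).
- read_camera(name): name is "side" or "top"; returns the picture (480x640x3 uint8, red, green, blue); there is no depth.
- camera_info(name): a dict with "intrinsics" (3x3 intrinsics, pixels), "eye" and "orientation" of the camera in the world. Camera axes: x right, y up, looking along -z (the intrinsics and any distortion apply to the point x, -y, -z); pixel columns grow to the right and rows downward; lengths in m; the calibration is good to about 2 mm. A picture is of the moment at which its call begins. camera_info takes no time and is no camera call.
- job_done(): hands the job in; it is judged then, once.
Trained networks look in the newest picture that a camera, given by its name, has taken for a name from the list of things; names that differ only in an ending like _2 or _b are one class to them, and where a whole thing is asked for, a point or a joint stands for the part that bears it (a point fixed in the world has none). Each returns a list of dicts, best first, with "confidence" (0 to 1); they miss things now and then, are a little off and sometimes report something else, mostly with a low value. They report only what shows in the picture. A call takes as long as a camera call. They do not tell look-alikes from the thing itself.
- cut_out(thing, camera): "region" (480x640 bool, what is visible of it) and "rect" ([left, top, right, bottom] in pixels, round what is visible of it).
The state is a dict: "t": time; "q": joint angles; "qd": joint speeds; "joint_torque": joint torques, N m; "eef_pos": TCP position; "orientation": TCP orientation; "force": force on the tool from outside, world axes, zero at the start; "moment": the same for the moment, N m; "gripper_width": finger opening in m; "finger_force": force on a finger pad.
Only numpy, scipy, OpenCV 4.12 (cv2) and the standard library are available. Lean on these libraries where they do the work, as an engineer would, in place of code of your own. Each camera call takes 0.05 s, during which the arm holds its last target. There are 200 camera calls.

## Working session

There is one attempt and no reset: what is moved stays moved. The work goes in short steps, Python scripts to look and compute and a tool call to move; the robot and the scene stay as the last step left them, time stands still between calls to the robot, and variables do not carry over. Pictures are saved under pics/ and viewed, at most 14 in all, crops included, and the job is handed in when it is done.

Besides the shell and the picture viewer there is one more tool, called after ">>>" by a JSON object that holds its "fn" and its "kwargs", one argument or row to a line. step_arm: Moves the arm, as the interface text tells. Its arguments: {"type":"object","properties":{"delta_pos":{"type":"array"},"twist":{"type":"array"},"hand":{"type":"number"},"squeeze":{"type":"number"}},"required":["delta_pos","twist"]}

```bash
mkdir -p pics
python3 - <<'E'
from station import *
import cv2
s=read_state(); print({k:s[k] for k in('t','q','eef_pos','orientation','gripper_width')})
print([k for k in s])
for n in('top','side'):
    im=read_camera(n); cv2.imwrite(f'pics/{n}0.png',im[:,:,::-1]); print(n,camera_info(n))
E
```

```text
{'t': 0.0, 'q': array([ 1.41411287e+00,  3.59409322e-01,  1.10715417e-02, -3.69744289e-04,
       -1.22411656e+00, -2.88097245e-01]), 'eef_pos': array([0.29022754, 0.60885403, 0.21495119]), 'orientation': array([ 8.38628962e-04,  9.75358778e-01, -2.20623063e-01, -1.19013992e-04]), 'gripper_width': 0.08595015580124435}
['t', 'q', 'qd', 'joint_torque', 'eef_pos', 'orientation', 'force', 'moment', 'finger_force', 'gripper_width']
top {'intrinsics': array([[465.44417377,   0.        , 316.94143375],
       [  0.        , 465.44417377, 240.17830164],
       [  0.        ,   0.        ,   1.        ]]), 'eye': array([ 0.34061999, -0.0141793 ,  1.274415  ]), 'orientation': array([ 0.71241219,  0.03541291, -0.04039637, -0.69970203])}
side {'intrinsics': array([[526.79259036,   0.        , 319.25346292],
       [  0.        , 526.79259036, 237.89825394],
       [  0.        ,   0.        ,   1.        ]]), 'eye': array([-0.16170663, -0.64591457,  0.84850721]), 'orientation': array([ 0.8467024 ,  0.37155491, -0.1532896 , -0.34863202])}
```

View pics/top0.png

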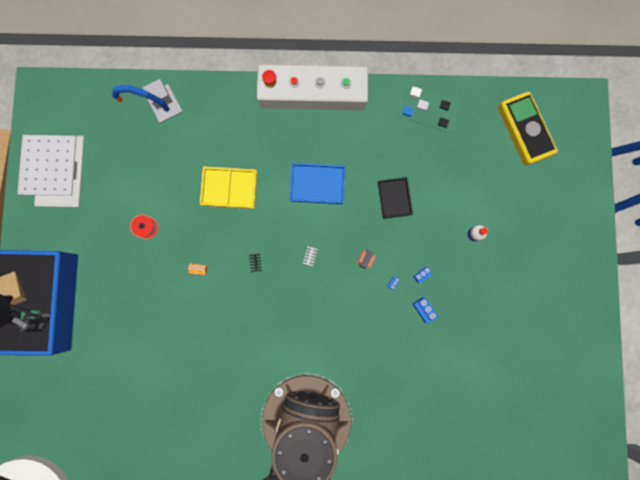

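View pics/side0.png

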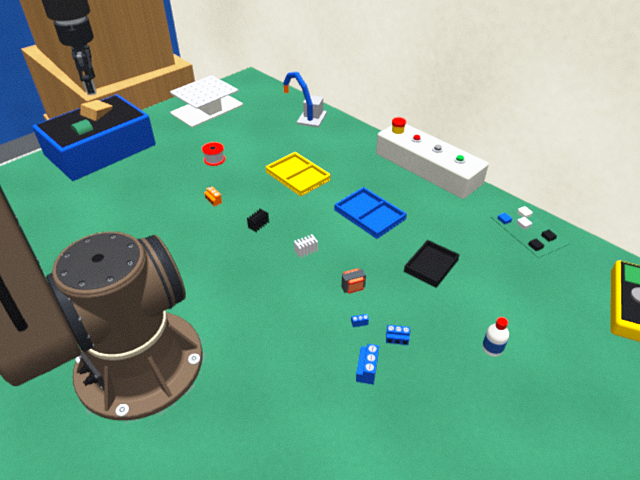

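```bash
cat > h.py <<'E'
from station import *
import numpy as np, cv2
from scipy.optimize import minimize
from scipy.spatial.transform import Rotation as Rot
DIM=dict(sink_silver=(46,28,32),sink_black=(46,28,32),terminal_orange=(44,24,28),terminal_blue=(44,24,28),transformer=(48,34,40),
 tray_blue=(106,147,20),tray_yellow=(106,147,20),tray_black=(106,82,20),solder_spool=(60,60,40),flux_bottle=(40,40,85))
def cam(n):
    c=camera_info(n); w,x,y,z=c['orientation']; return c['intrinsics'],np.array(c['eye']),Rot.from_quat([x,y,z,w]).as_matrix()
CAM={n:cam(n) for n in('top','side')}
def proj(P,n):
    K,e,R=CAM[n]; p=(np.atleast_2d(P)-e)@R; p=p*[1,-1,-1]; q=p@K.T; return q[:,:2]/q[:,2:]
def back(uv,z,n):
    K,e,R=CAM[n]; d=np.linalg.inv(K)@[uv[0],uv[1],1]; d=R@(d*[1,-1,-1]); return e+d*(z-e[2])/d[2]
def corners(name,x,y,a,z0=0):
    l,w,h=np.array(DIM[name])/1000
    if name.startswith('term'):
        pr=[(-w/2,0),(w/2,0),(w/2,h),(-w/2+.008,h),(-w/2,.02)]; P=np.array([(s*l/2,b,c) for s in(-1,1) for b,c in pr])
    else: P=np.array([(s*l/2,t*w/2,c) for s in(-1,1) for t in(-1,1) for c in(0,h)])
    c,s=np.cos(a),np.sin(a); return P@np.array([[c,s,0],[-s,c,0],[0,0,1]])+[x,y,z0]
S=6
def fit(name,masks,z0=0):
    T={}
    for n,m in masks.items():
        pts=np.argwhere(m)[:,::-1]; r0=pts.min(0)-12; sz=pts.max(0)-r0+13
        ex=np.concatenate([(pts-r0)*S+d for d in([0,0],[S-1,0],[0,S-1],[S-1,S-1])]).astype(np.int32)
        im=np.zeros((sz[1]*S,sz[0]*S),np.uint8); cv2.fillConvexPoly(im,cv2.convexHull(ex),1); T[n]=(r0,im)
    def cost(p):
        t=0
        for n,(r0,im) in T.items():
            q=(proj(corners(name,*p,z0),n)+.5-r0)*S; r=np.zeros_like(im)
            cv2.fillConvexPoly(r,cv2.convexHull((q*16).astype(np.int32)),1,shift=4); t+=np.count_nonzero(r!=im)/im[im>0].size
        return t
    n=list(masks)[0]; c=np.argwhere(masks[n]).mean(0)[::-1]; b=back(c,z0+DIM[name][2]/2000,n); best=None
    for a in np.arange(0,2*np.pi if name.startswith('term') else np.pi,np.pi/8):
        r=minimize(cost,[b[0],b[1],a],method='Nelder-Mead',options=dict(initial_simplex=np.array([b[0],b[1],a])+np.array([[0,0,0],[.008,0,0],[0,.008,0],[0,0,.3]]),xatol=1e-4,fatol=1e-4))
        if best is None or r.fun<best.fun: best=r
    return best.x,best.fun
E
python3 - <<'E'
from h import *
import json
for n in('top','side'): cv2.imwrite(f'pics/{n}1.png',read_camera(n)[:,:,::-1])
t=cv2.imread('pics/top1.png')[235:335,340:460]; cv2.imwrite('pics/crop1.png',cv2.resize(t,None,fx=5,fy=5,interpolation=cv2.INTER_CUBIC))
out={}
for k in DIM:
    M={}
    for n in('top','side'):
        r=cut_out(k,n); print(k,n,[(round(float(d['confidence']),2),[int(v) for v in d['rect']],int(np.sum(d['region']))) for d in r][:4])
        if k=='terminal_blue':
            c=[d for d in r if (lambda q,g:np.hypot(*(q-g))<9)(np.array([(d['rect'][0]+d['rect'][2])/2,(d['rect'][1]+d['rect'][3])/2]),np.array({'top':(423,275),'side':(398,333)}[n]))]
            for d in r:
                pass
        else: c=r
        if c: M[n]=c[0]['region']
    if M:
        p,f=fit(k,M); out[k]=list(p); print('  ->',np.round(p[:2]*1000,1),round(p[2],3),'cost',round(f,3), {n:np.round(fit(k,{n:M[n]})[0],4).tolist() for n in M})
json.dump(out,open('poses.json','w'))
E
```

```text
sink_silver top [(0.7, [304, 251, 310, 265], 96)]
sink_silver side [(0.89, [292, 237, 317, 257], 330)]
  -> [433.9  -1.7] 3.116 cost 0.984 {'top': [0.4329, -0.0026, 0.0184], 'side': [0.4353, -0.001, -0.0592]}
sink_black top [(0.48, [244, 254, 260, 272], 147)]
sink_black side [(0.66, [249, 209, 272, 233], 346)]
  -> [415.3 148.2] 3.293 cost 0.495 {'top': [0.4131, 0.1453, 0.3188], 'side': [0.417, 0.1492, 0.1506]}
terminal_orange top [(0.63, [189, 268, 209, 273], 161)]
terminal_orange side [(0.63, [204, 185, 221, 206], 223), (0.47, [295, 233, 317, 261], 377)]
  -> [392.5 300.5] 4.637 cost 0.343 {'top': [0.3911, 0.3004, 4.6765], 'side': [0.3962, 0.3033, 4.614]}
terminal_blue top [(0.74, [410, 292, 433, 322], 383), (0.63, [417, 266, 427, 283], 172), (0.49, [388, 276, 398, 290], 99)]
terminal_blue side [(0.93, [354, 340, 381, 385], 718), (0.58, [385, 325, 412, 343], 414), (0.56, [350, 313, 368, 325], 213)]
  -> [ 388.8 -307.2] 5.392 cost 0.262 {'top': [0.3879, -0.3071, 2.2758], 'side': [0.3914, -0.3057, 5.4066]}
transformer top [(0.63, [356, 249, 373, 269], 201), (0.35, [196, 166, 260, 208
[... 590 characters left out ...]
ray_black top [(0.95, [374, 179, 413, 218], 1182)]
tray_black side [(0.82, [402, 241, 458, 286], 1540)]
  -> [ 600.2 -233.3] 0.148 cost 0.111 {'top': [0.5991, -0.233, 0.146], 'side': [0.6032, -0.2332, 0.1504]}
solder_spool top [(0.79, [131, 218, 158, 237], 467)]
solder_spool side [(0.59, [205, 140, 223, 169], 450)]
  -> [507.6 451. ] 1.055 cost 0.459 {'top': [0.5041, 0.446, 1.1742], 'side': [0.51, 0.4533, -0.5526]}
flux_bottle top [(0.84, [466, 223, 485, 240], 268), (0.49, [191, 266, 206, 276], 162)]
flux_bottle side [(0.86, [483, 317, 509, 355], 685), (0.66, [250, 208, 268, 232], 366)]
  -> [ 501.1 -450.6] 0.309 cost 0.959 {'top': [0.4978, -0.4403, 0.3098], 'side': [0.507, -0.4491, 0.2964]}
```

View pics/crop1.png

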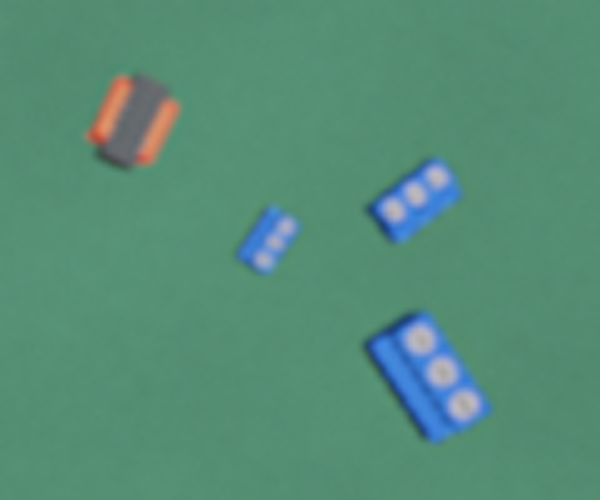

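Blue look-alikes in the top picture: small (393,283), middle (423,275), large (426,310). The crop shows three sizes, and the one at (423,275) is the middle-sized one, so it is terminal_blue. The network masks are ragged, so I'll refine the poses with my own colour segmentation.

```bash
cat >> h.py <<'E'
def seg(im,roi):
    l,t,r,b=roi; c=im[t:b,l:r].astype(np.float32); c=cv2.resize(c,None,fx=S,fy=S,interpolation=cv2.INTER_LINEAR)
    g=(c[...,1]-(c[...,0]+c[...,2])/2)/(c[...,1]+10)
    bg=np.median(g); m=((g<bg*.5)|(g>bg*1.9)|(c[...,1]<30)).astype(np.uint8)
    m=cv2.morphologyEx(m,cv2.MORPH_OPEN,np.ones((3,3)))
    n,lab,st,ce=cv2.connectedComponentsWithStats(cv2.dilate(m,np.ones((7,7))))
    h,w=m.shape; k=1+np.argmin(np.hypot(*(ce[1:]-[w/2,h/2]).T)-st[1:,4]**.5)
    m[lab!=k]=0
    return m
def fit2(name,ims,p0,z0=0,pad=9,use=('top','side')):
    T={}
    for n in use:
        q=proj(corners(name,*p0,z0),n); roi=[*np.floor(q.min(0)-pad).astype(int),*np.ceil(q.max(0)+pad).astype(int)]
        m=seg(ims[n],roi); im=np.zeros_like(m); cv2.fillConvexPoly(im,cv2.convexHull(np.argwhere(m)[:,::-1].astype(np.int32)),1); T[n]=(np.array(roi[:2]),im,m)
    def cost(p):
        t=0
        for n,(r0,im,_) in T.items():
            q=(proj(corners(name,*p,z0),n)+.5-r0)*S; r=np.zeros_like(im)
            cv2.fillConvexPoly(r,cv2.convexHull((q*16).astype(np.int32)),1,shift=4); t+=np.count_nonzero(r!=im)/np.count_nonzero(im)
        return t/len(T)
    best=None
    for a in np.arange(0,2*np.pi if name.startswith('term') else np.pi,np.pi/8):
        i=np.array([p0[0],p0[1],a]); r=minimize(cost,i,method='Nelder-Mead',options=dict(initial_simplex=i+np.array([[0,0,0],[.008,0,0],[0,.008,0],[0,0,.3]]),xatol=1e-4,fatol=1e-4))
        if best is None or r.fun<best.fun: best=r
    return best.x,best.fun,T
def overlay(im,n,name,p,T,z0=0,f=5):
    r0,h,m=T[n]; o=cv2.resize(im[r0[1]:r0[1]+h.shape[0]//S,r0[0]:r0[0]+h.shape[1]//S,::-1],None,fx=f,fy=f,interpolation=cv2.INTER_CUBIC).copy()
    q=cv2.convexHull(((proj(corners(name,*p,z0),n)+.5-r0)*f).astype(np.int32)); cv2.polylines(o,[q],True,(255,0,255),1); return o
E
python3 - <<'E'
from h import *
import json
P=json.load(open('poses.json')); P['terminal_blue']=[.430,-.300,.4]
ims={n:cv2.imread(f'pics/{n}1.png')[:,:,::-1] for n in('top','side')}
P['terminal_blue'][:2]=back((423,275),.014,'top')[:2]
canvas=np.zeros((560,800,3),np.uint8); x=0;y=0
for k in P:
    if k in('solder_spool','flux_bottle'): continue
    pad=4 if k=='terminal_blue' else 8
    p,f,T=fit2(k,ims,P[k],pad=pad); e={n:np.round(fit2(k,ims,p,pad=pad,use=(n,))[0],4).tolist() for n in T}
    P[k]=list(p); print(k,np.round(p[:2]*1000,1),round(p[2],3),round(f,3),e)
    for n in T:
        o=overlay(ims[n],n,k,p,T,f=5 if 'tray' not in k else 1); h,w=o.shape[:2]
        if x+w>800: x=0;y+=205
        canvas[y:y+h,x:x+w]=o[:560-y]; x+=w
cv2.imwrite('pics/ov1.png',canvas); json.dump(P,open('poses.json','w'))
E
```

```text
sink_silver [434.1  -2.1] -0.255 0.116 {'top': [0.4335, -0.0029, 2.8695], 'side': [0.4357, 0.0005, 2.8836]}
sink_black [414.9 147. ] 0.383 1.214 {'top': [0.4144, 0.1452, 0.7203], 'side': [0.4167, 0.1491, 0.3726]}
terminal_orange [395.  301.4] 4.598 0.15 {'top': [0.3927, 0.3003, 4.7296], 'side': [0.3967, 0.3048, 4.6038]}
terminal_blue [ 388.2 -308.7] 5.382 0.117 {'top': [0.3885, -0.3097, 2.2365], 'side': [0.3901, -0.3067, 5.3913]}
transformer [ 428.6 -153.6] 2.358 0.207 {'top': [0.4275, -0.1549, 2.805], 'side': [0.4299, -0.152, 2.3034]}
tray_blue [636.7 -18.8] 3.114 0.039 {'top': [0.6152, 0.0052, 0.0132], 'side': [0.6393, -0.0166, 3.1056]}Traceback (most recent call last):
  File "<stdin>", line 10, in <module>
  File "h.py", line 51, in fit2
    m=seg(ims[n],roi); im=np.zeros_like(m); cv2.fillConvexPoly(im,cv2.convexHull(np.argwhere(m)[:,::-1].astype(np.int32)),1); T[n]=(np.array(roi[:2]),im,m)
  File "h.py", line 44, in seg
    h,w=m.shape; k=1+np.argmin(np.hypot(*(ce[1:]-[w/2,h/2]).T)-st[1:,4]**.5)
                     ~~~~~~~~~^^^^^^^^^^^^^^^^^^^^^^^^^^^^^^^^^^^^^^^^^^^^^^
    return _wrapfunc(a, 'argmin', axis=axis, out=out, **kwds)
    return bound(*args, **kwds)
ValueError: attempt to get argmin of an empty sequence
```

```bash
sed -i 's/bg=np.median(g); m=((g<bg\*.5)|(g>bg\*1.9)|(c\[...,1\]<30))/f=im.astype(np.float32); bg=np.median((f[...,1]-(f[...,0]+f[...,2])\/2)\/(f[...,1]+10)); m=((g<bg*.5)|(c[...,1]<25))/; s/np.ones((7,7))/np.ones((17,17))/' h.py
cat > m.py <<'E'
from h import *
import json
P=json.load(open('poses.json'))
ims={n:cv2.imread(f'pics/{n}1.png')[:,:,::-1] for n in('top','side')}
canvas=np.zeros((590,800,3),np.uint8); x=0;y=0
for k in P:
    if k in('solder_spool','flux_bottle'): continue
    pad=4 if k=='terminal_blue' else 8
    p,f,T=fit2(k,ims,P[k],pad=pad); e={n:np.round(fit2(k,ims,p,pad=pad,use=(n,))[0],4).tolist() for n in T}
    P[k]=list(p); print(k,np.round(p[:2]*1000,1),round(p[2],3),round(f,3),e)
    for n in T:
        for q in (0,1):
            o=overlay(ims[n],n,k,p,T,f=4 if 'tray' not in k else 1)
            if q: o=cv2.resize(T[n][2]*200,o.shape[1::-1])[...,None].repeat(3,2)
            h,w=o.shape[:2]
            if x+w>800: x=0;y+=190
            o=o[:590-y]; canvas[y:y+o.shape[0],x:x+w]=o; x+=w
cv2.imwrite('pics/ov1.png',canvas); json.dump(P,open('poses.json','w'))
E
python3 m.py
```

```text
sink_silver [434.1  -2.1] 2.888 0.117 {'top': [0.4331, -0.0029, -0.273], 'side': [0.4358, 0.0007, 2.8705]}
sink_black [414.9 146.7] 0.402 1.213 {'top': [0.4159, 0.1463, 0.7632], 'side': [0.4167, 0.149, 3.5176]}
terminal_orange [395.  301.4] 4.598 0.151 {'top': [0.3927, 0.3003, 4.7296], 'side': [0.3967, 0.3048, 4.6038]}
terminal_blue [ 387.9 -308.5] 5.386 0.116 {'top': [0.3885, -0.3096, 2.2288], 'side': [0.3903, -0.3066, 5.3885]}
transformer [ 428.7 -153.5] 2.33 0.209 {'top': [0.4283, -0.1552, 2.7842], 'side': [0.4301, -0.1522, 2.3052]}
tray_blue [636.9 -18.1] -0.032 0.038 {'top': [0.6363, -0.0195, -0.0318], 'side': [0.6392, -0.0165, -0.0369]}Traceback (most recent call last):
  File "m.py", line 9, in <module>
    p,f,T=fit2(k,ims,P[k],pad=pad); e={n:np.round(fit2(k,ims,p,pad=pad,use=(n,))[0],4).tolist() for n in T}
          ~~~~^^^^^^^^^^^^^^^^^^^^
  File "h.py", line 51, in fit2
    m=seg(ims[n],roi); im=np.zeros_like(m); cv2.fillConvexPoly(im,cv2.convexHull(np.argwhere(m)[:,::-1].astype(np.int32)),1); T[n]=(np.array(roi[:2]),im,m)
  File "h.py", line 44, in seg
    h,w=m.shape; k=1+np.argmin(np.hypot(*(ce[1:]-[w/2,h/2]).T)-st[1:,4]**.5)
                     ~~~~~~~~~^^^^^^^^^^^^^^^^^^^^^^^^^^^^^^^^^^^^^^^^^^^^^^
    return _wrapfunc(a, 'argmin', axis=axis, out=out, **kwds)
    return bound(*args, **kwds)
ValueError: attempt to get argmin of an empty sequence
```

```bash
python3 - <<'E'
s=open('h.py').read()
i=s.index("    g=(c[...,1]-"); j=s.index("    m=cv2.morphologyEx")
s=s[:i]+"""    bd=im[t:b,l:r].astype(np.float32).copy(); bd=np.concatenate([bd[:2].reshape(-1,3),bd[-2:].reshape(-1,3),bd[:,:2].reshape(-1,3),bd[:,-2:].reshape(-1,3)]); bg=np.median(bd,0)
    ch=lambda v:v/(v.sum(-1,keepdims=True)+15)
    m=((np.abs(ch(c)-ch(bg)).max(-1)>.07)|(c.sum(-1)<.5*bg.sum())).astype(np.uint8)
"""+s[j:]
open('h.py','w').write(s)
E
python3 m.py
```

```text
sink_silver [433.5  -2.2] 2.882 0.101 {'top': [0.4328, -0.0032, -0.2281], 'side': [0.4356, 0.0002, 2.9013]}
sink_black [415.3 147.7] 0.249 1.974 {'top': [0.4157, 0.1462, 0.806], 'side': [0.4159, 0.1482, 3.3614]}
terminal_orange [394.9 301.9] 4.665 0.169 {'top': [0.3927, 0.3009, 4.7321], 'side': [0.3968, 0.3053, 4.6796]}
terminal_blue [ 388.4 -308.7] 5.383 0.113 {'top': [0.3883, -0.3095, 2.2463], 'side': [0.3902, -0.3066, -0.8732]}
transformer [ 428.5 -153.7] -0.77 0.218 {'top': [0.4253, -0.154, -0.3604], 'side': [0.4298, -0.152, 2.3067]}
tray_blue [637.5 -17.9] 3.108 0.037 {'top': [0.6363, -0.0193, -0.0341], 'side': [0.6389, -0.0171, -0.0357]}
tray_yellow [620.8 226.8] 3.097 0.062 {'top': [0.6198, 0.2264, 3.122], 'side': [0.6218, 0.2279, 3.1175]}
tray_black [ 601.2 -233.6] 3.304 0.08 {'top': [0.6, -0.2331, 0.132], 'side': [0.6024, -0.2328, 0.1567]}
```

View pics/ov1.png

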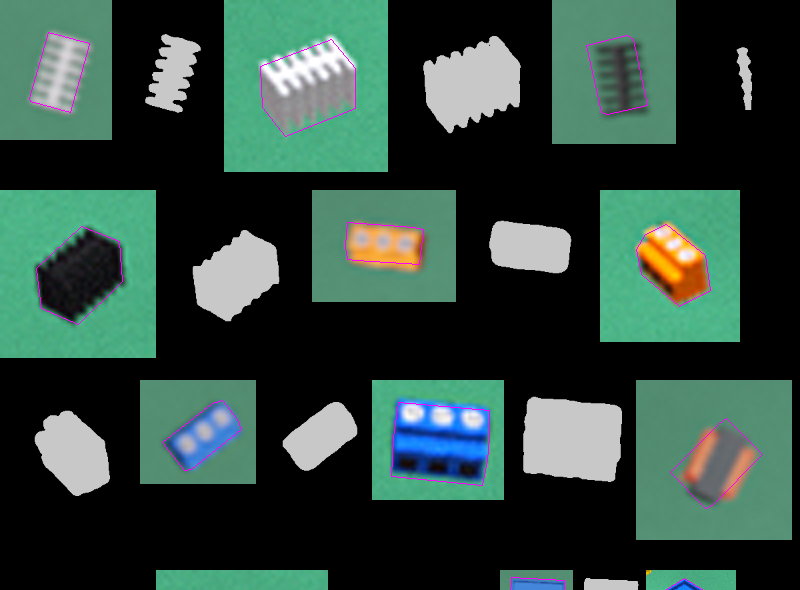

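The overlays fit, and the two cameras agree to about 3 mm, so I'll average them. Black sink and transformer yaw are read from the spine and core lines (0.21 and -0.39). tips_ahead isn't given, so I'll probe the bench first with the fingers shut at a clear spot.

```bash
cat > go.py <<'E'
import sys,numpy as np
from station import *
def d(x,y,z,a,rel=True):
    s=read_state(); w,i,j,k=s['orientation']; al=2*np.arctan2(j,i); D=np.array([x,y,z])-s['eef_pos']
    c,sn=np.cos(al),np.sin(al); th=(al-a+np.pi)%(2*np.pi)-np.pi
    print('dx,dy,dz mm',np.round([1e3*(D[0]*c+D[1]*sn),1e3*(D[0]*sn-D[1]*c),-1e3*D[2]],1),'twist',round(th,3),'q6 then',round(s['q'][5]-th+np.arctan2(s['eef_pos'][1],s['eef_pos'][0])-np.arctan2(y,x),2),'| t',round(s['t'],2),'al',round(al,3),'pos',np.round(s['eef_pos'],4),'F',np.round(s['force'],1),'w',round(s['gripper_width'],4),'ff',s['finger_force'])
d(*map(float,sys.argv[1:5]))
E
python3 go.py .434 .075 .12 -.25
```

```text
dx,dy,dz mm [359.5 420.5  95.9] twist -0.195 q6 then 0.86 | t 1.2 al -0.445 pos [0.2905 0.6093 0.2159] F [-0.6 -0.4  0.1] w 0.0855 ff 0.0
```

>>> {"fn": "step_arm", "kwargs": {
  "delta_pos": [
    [10, 12, 0],
    [30, 36, 0],
    [55, 64, 0],
    [80, 94, 5],
    [105, 123, 10],
    [130, 152, 15],
    [155, 181, 20],
    [180, 210, 25],
    [200, 235, 30],
    [215, 252, 30]
  ],
  "twist": [-0.02, -0.04, -0.06, -0.1, -0.14, -0.18, -0.19, -0.195, -0.195, -0.195],
  "hand": 1,
  "squeeze": 40
}}

```text
t: 2.03
eef_pos: [0.3757, 0.2862, 0.1853]
orientation: [0.0, 0.992, -0.125, -0.0]
force: [-0.4, 0.1, 0.5]
gripper_width: 0.0001
finger_force: 0.0
```

```bash
python3 go.py .434 .075 .05 -.25
```

```text
dx,dy,dz mm [108.9 190.1 135.3] twist -0.001 q6 then 0.73 | t 2.03 al -0.251 pos [0.3757 0.2862 0.1853] F [-0.4  0.1  0.5] w 0.0001 ff 0.0
```

>>> {"fn": "step_arm", "kwargs": {
  "delta_pos": [
    [12, 20, 0],
    [32, 55, 5],
    [54, 93, 15],
    [75, 132, 35],
    [94, 164, 60],
    [105, 184, 85],
    [109, 190, 105],
    [109, 190, 120],
    [109, 190, 130],
    [109, 190, 135]
  ],
  "twist": [0, 0, 0, 0, 0, 0, 0, 0, 0, 0]
}}

```text
t: 2.87
eef_pos: [0.4342, 0.0774, 0.0497]
orientation: [0.001, 0.992, -0.125, -0.001]
force: [-0.0, -0.8, -0.5]
gripper_width: -0.0001
finger_force: 0.0
```

Run:
```python
from h import *
im=read_camera('side'); s=read_state(); print(s['eef_pos'],s['force'])
u=proj(s['eef_pos'],'side')[0]; print(u, proj(s['eef_pos']+[0,0,-.05],'side'),proj(s['eef_pos']+[0,0,-.01],'side'))
l,t=int(u[0])-45,int(u[1])-50
cv2.imwrite('pics/tip.png',cv2.resize(im[t:t+90,l:l+90,::-1],None,fx=6,fy=6,interpolation=cv2.INTER_CUBIC)); print(l,t)
```

```text
[0.43410832 0.07763429 0.0495203 ] [-1.06704681 -0.97808345 -1.85917527]
[281.91889615 219.16729832] [[282.9098209 235.0373615]] [[282.12142769 222.41092343]]
236 169
```

View pics/tip.png

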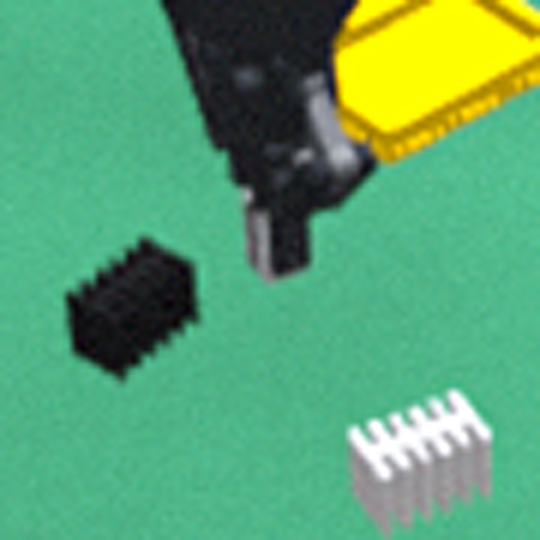

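The black sink is at the left of the crop, the silver one at lower right, and the shut fingertips at about (275,275). The tip stands close to the TCP height, so I'll probe down by touch.

>>> {"fn": "step_arm", "kwargs": {
  "delta_pos": [
    [0, 0, 6],
    [0, 0, 14],
    [0, 0, 22],
    [0, 0, 26],
    [0, 0, 28],
    [0, 0, 29],
    [0, 0, 30],
    [0, 0, 30],
    [0, 0, 30],
    [0, 0, 30]
  ],
  "twist": [0, 0, 0, 0, 0, 0, 0, 0, 0, 0]
}}

```text
t: 3.75
eef_pos: [0.4349, 0.0783, 0.0211]
orientation: [-0.0, 0.992, -0.125, 0.0]
force: [0.3, -0.3, 0.4]
gripper_width: 0.0001
finger_force: 0.0
```

>>> {"fn": "step_arm", "kwargs": {
  "delta_pos": [
    [0, 0, 0.5],
    [0, 0, 1],
    [0, 0, 1.5],
    [0, 0, 2],
    [0, 0, 2.5],
    [0, 0, 3],
    [0, 0, 3.5],
    [0, 0, 4],
    [0, 0, 4],
    [0, 0, 4]
  ],
  "twist": [0, 0, 0, 0, 0, 0, 0, 0, 0, 0]
}}

```text
t: 4.58
eef_pos: [0.4347, 0.0782, 0.0168]
orientation: [0.0, 0.992, -0.125, -0.0]
force: [0.6, -0.4, 0.6]
gripper_width: 0.0002
finger_force: 0.0
```

>>> {"fn": "step_arm", "kwargs": {
  "delta_pos": [
    [0, 0, 0.5],
    [0, 0, 1],
    [0, 0, 1.5],
    [0, 0, 2],
    [0, 0, 2.5],
    [0, 0, 3],
    [0, 0, 3.5],
    [0, 0, 4],
    [0, 0, 4],
    [0, 0, 4]
  ],
  "twist": [0, 0, 0, 0, 0, 0, 0, 0, 0, 0]
}}

```text
t: 5.42
eef_pos: [0.4347, 0.0782, 0.0129]
orientation: [0.0, 0.992, -0.125, -0.0]
force: [-0.5, -0.6, 0.4]
gripper_width: -0.0002
finger_force: 0.0
```

>>> {"fn": "step_arm", "kwargs": {
  "delta_pos": [
    [0, 0, 0.3],
    [0, 0, 0.6],
    [0, 0, 0.9],
    [0, 0, 1.2],
    [0, 0, 1.5],
    [0, 0, 1.8],
    [0, 0, 2],
    [0, 0, 2],
    [0, 0, 2],
    [0, 0, 2]
  ],
  "twist": [0, 0, 0, 0, 0, 0, 0, 0, 0, 0]
}}

```text
t: 6.25
eef_pos: [0.4347, 0.0782, 0.0109]
orientation: [0.0, 0.992, -0.125, -0.0]
force: [-1.0, -0.6, -0.4]
gripper_width: -0.0
finger_force: 0.0
```

>>> {"fn": "step_arm", "kwargs": {
  "delta_pos": [
    [0, 0, 0.3],
    [0, 0, 0.6],
    [0, 0, 0.9],
    [0, 0, 1.2],
    [0, 0, 1.5],
    [0, 0, 1.8],
    [0, 0, 2],
    [0, 0, 2],
    [0, 0, 2],
    [0, 0, 2]
  ],
  "twist": [0, 0, 0, 0, 0, 0, 0, 0, 0, 0]
}}

```text
t: 7.08
eef_pos: [0.4347, 0.0782, 0.0089]
orientation: [0.0, 0.992, -0.125, -0.0]
force: [0.6, -0.0, -0.5]
gripper_width: 0.0
finger_force: 0.0
```

>>> {"fn": "step_arm", "kwargs": {
  "delta_pos": [
    [0, 0, 0.3],
    [0, 0, 0.6],
    [0, 0, 0.9],
    [0, 0, 1.2],
    [0, 0, 1.5],
    [0, 0, 1.8],
    [0, 0, 2],
    [0, 0, 2],
    [0, 0, 2],
    [0, 0, 2]
  ],
  "twist": [0, 0, 0, 0, 0, 0, 0, 0, 0, 0]
}}

```text
t: 7.92
eef_pos: [0.4347, 0.0783, 0.0069]
orientation: [-0.0, 0.992, -0.125, -0.0]
force: [-0.0, 0.1, -0.2]
gripper_width: 0.0
finger_force: 0.0
```

```bash
python3 go.py .4342 -.0017 .1 -.25
```

```text
dx,dy,dz mm [ 19.2  77.6 -93.1] twist 0.0 q6 then 0.88 | t 7.92 al -0.25 pos [0.4347 0.0783 0.0069] F [-0.   0.1 -0.2] w 0.0 ff 0.0
```

>>> {"fn": "step_arm", "kwargs": {
  "delta_pos": [
    [0, 0, -15],
    [0, 0, -35],
    [2, 6, -60],
    [7, 25, -82],
    [12, 48, -93],
    [17, 68, -93],
    [19, 75, -93],
    [19, 77.5, -93],
    [19, 77.5, -93],
    [19, 77.5, -93]
  ],
  "twist": [0, 0, 0, 0, 0, 0, 0, 0, 0, 0],
  "hand": -1
}}

```text
t: 8.75
eef_pos: [0.4339, -0.0013, 0.0996]
orientation: [0.0, 0.992, -0.125, -0.0]
force: [0.4, 0.1, 0.4]
gripper_width: 0.0856
finger_force: 0.0
```

```bash
python3 go.py .4342 -.0017 .009 -.25; python3 -c "
from h import *
print(read_state()['q'])
im=read_camera('top'); cv2.imwrite('pics/t2.png',cv2.resize(im[215:315,250:350,::-1],None,fx=5,fy=5))"
```

```text
dx,dy,dz mm [ 0.4  0.3 90.6] twist -0.0 q6 then 0.87 | t 8.75 al -0.25 pos [ 0.4339 -0.0013  0.0996] F [0.4 0.1 0.4] w 0.0856 ff 0.0
[ 4.54849576e-01  7.50606218e-02 -6.58567077e-01 -2.83887013e-05
 -8.37734312e-01  8.65838124e-01]
```

View pics/t2.png

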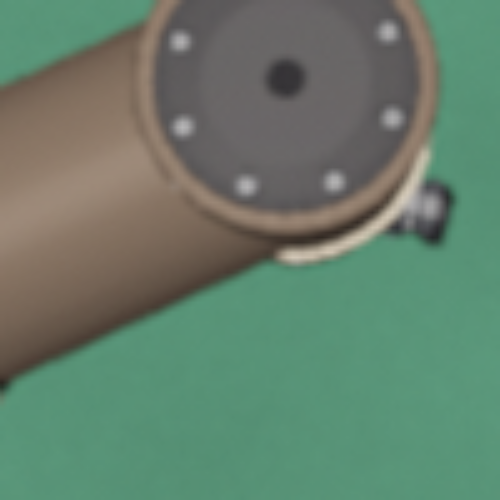

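The arm hides the part from above. The pose is on target, so I'll descend.

>>> {"fn": "step_arm", "kwargs": {
  "delta_pos": [
    [0, 0, 8],
    [0.5, 0, 22],
    [0.5, 0, 38],
    [0.5, 0, 54],
    [0.5, 0, 68],
    [0.5, 0, 78],
    [0.5, 0, 85],
    [0.5, 0, 89],
    [0.5, 0, 90.5],
    [0.5, 0, 90.5]
  ],
  "twist": [0, 0, 0, 0, 0, 0, 0, 0, 0, 0]
}}

```text
t: 9.63
eef_pos: [0.4345, -0.0015, 0.0092]
orientation: [0.0, 0.992, -0.124, -0.0]
force: [0.0, 0.4, 0.6]
gripper_width: 0.0851
finger_force: 0.0
```

>>> {"fn": "step_arm", "kwargs": {
  "delta_pos": [
    [0, 0, 0],
    [0, 0, 0],
    [0, 0, 0],
    [0, 0, 0],
    [0, 0, 0],
    [0, 0, 0],
    [0, 0, 0],
    [0, 0, 0],
    [0, 0, 0],
    [0, 0, 0]
  ],
  "twist": [0, 0, 0, 0, 0, 0, 0, 0, 0, 0],
  "hand": 1,
  "squeeze": 30
}}

```text
t: 10.47
eef_pos: [0.4347, -0.0016, 0.0099]
orientation: [-0.0, 0.992, -0.124, 0.0]
force: [-1.8, 0.2, 4.7]
gripper_width: 0.0269
finger_force: 31.1
```

```bash
python3 go.py .638 -.0530 .11 -1.604
```

```text
dx,dy,dz mm [ 209.7   -0.4 -100.1] twist 1.354 q6 then -0.41 | t 10.47 al -0.25 pos [ 0.4347 -0.0016  0.0099] F [-1.8  0.2  4.7] w 0.0269 ff 31.06979548931122
```

>>> {"fn": "step_arm", "kwargs": {
  "delta_pos": [
    [0, 0, -4],
    [0, 0, -12],
    [0, 0, -28],
    [0, 0, -48],
    [10, 0, -70],
    [30, 0, -88],
    [60, 0, -98],
    [90, 0, -100],
    [120, 0, -100],
    [145, 0, -100]
  ],
  "twist": [0, 0, 0, 0.03, 0.1, 0.2, 0.32, 0.44, 0.56, 0.66]
}}

```text
t: 11.3
eef_pos: [0.577, -0.038, 0.1107]
orientation: [-0.001, 0.897, -0.442, 0.001]
force: [-0.1, -0.5, -0.7]
gripper_width: 0.0266
finger_force: 30.4
```

```bash
python3 go.py .636 -.0535 .10 -1.604
```

```text
dx,dy,dz mm [ 48.2 -37.4  10.7] twist 0.688 q6 then -0.29 | t 11.3 al -0.916 pos [ 0.577  -0.038   0.1107] F [-0.1 -0.5 -0.7] w 0.0266 ff 30.4441237449646
```

>>> {"fn": "step_arm", "kwargs": {
  "delta_pos": [
    [18, -14, 0],
    [32, -25, 1],
    [42, -33, 3],
    [47, -36.5, 5],
    [48, -37.5, 7],
    [48, -37.5, 9],
    [48, -37.5, 10],
    [48, -37.5, 10],
    [48, -37.5, 10],
    [48, -37.5, 10]
  ],
  "twist": [0.1, 0.21, 0.32, 0.43, 0.54, 0.63, 0.68, 0.688, 0.688, 0.688]
}}

```text
t: 12.13
eef_pos: [0.634, -0.0524, 0.0999]
orientation: [0.0, -0.698, 0.716, -0.0]
force: [-0.2, 0.3, -0.8]
gripper_width: 0.0266
finger_force: 30.4
```

```bash
python3 go.py .636 -.0535 .022 -1.604;  python3 -c "
from h import *
im=read_camera('side'); cv2.imwrite('pics/s3.png',cv2.resize(im[120:260,280:440,::-1],None,fx=4,fy=4))"
```

```text
dx,dy,dz mm [ 1.1 -2.  77.9] twist 0.008 q6 then -0.26 | t 12.13 al 4.687 pos [ 0.634  -0.0524  0.0999] F [-0.2  0.3 -0.8] w 0.0266 ff 30.44127881526947
```

View pics/s3.png

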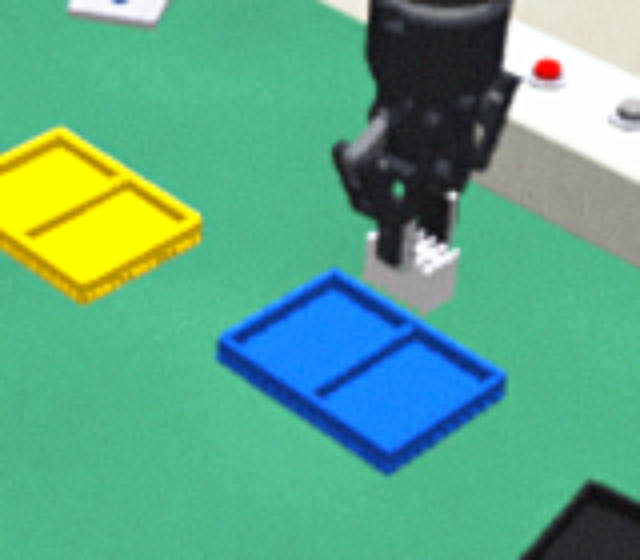

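The silver sink is held upright at about (412,260) in the crop, above the right-hand bay.

>>> {"fn": "step_arm", "kwargs": {
  "delta_pos": [
    [0, -1, 6],
    [1, -2, 18],
    [1, -2, 34],
    [1, -2, 50],
    [1, -2, 62],
    [1, -2, 70],
    [1, -2, 75],
    [1, -2, 77.5],
    [1, -2, 77.5],
    [1, -2, 77.5]
  ],
  "twist": [0, 0, 0, 0, 0, 0, 0, 0, 0, 0]
}}

```text
t: 13.02
eef_pos: [0.6365, -0.0534, 0.0223]
orientation: [0.0, -0.698, 0.717, -0.0]
force: [-0.5, 0.4, -0.2]
gripper_width: 0.0269
finger_force: 30.5
```

>>> {"fn": "step_arm", "kwargs": {
  "delta_pos": [
    [0, 0, 1],
    [0, 0, 2],
    [0, 0, 3],
    [0, 0, 4],
    [0, 0, 5],
    [0, 0, 5.5],
    [0, 0, 6],
    [0, 0, 6.5],
    [0, 0, 7],
    [0, 0, 7]
  ],
  "twist": [0, 0, 0, 0, 0, 0, 0, 0, 0, 0]
}}

```text
t: 13.85
eef_pos: [0.636, -0.0534, 0.015]
orientation: [-0.0, -0.698, 0.717, -0.0]
force: [-0.7, 0.4, 0.3]
gripper_width: 0.0265
finger_force: 30.5
```

```bash
python3 go.py .636 -.0535 .0145 -1.604
```

```text
dx,dy,dz mm [0.1 0.  0.5] twist 0.006 q6 then -0.25 | t 13.85 al 4.685 pos [ 0.636  -0.0534  0.015 ] F [-0.7  0.4  0.3] w 0.0265 ff 30.547478199005127
```

>>> {"fn": "step_arm", "kwargs": {
  "delta_pos": [
    [0, 0, 0.2],
    [0, 0, 0.4],
    [0, 0, 0.6],
    [0, 0, 0.8],
    [0, 0, 1],
    [0, 0, 1],
    [0, 0, 1],
    [0, 0, 1],
    [0, 0, 1],
    [0, 0, 1]
  ],
  "twist": [0, 0, 0, 0, 0, 0, 0, 0, 0, 0]
}}

```text
t: 14.68
eef_pos: [0.6361, -0.0534, 0.0149]
orientation: [0.0, -0.698, 0.716, -0.0]
force: [-3.2, 1.5, 9.3]
gripper_width: 0.027
finger_force: 31.4
```

>>> {"fn": "step_arm", "kwargs": {
  "delta_pos": [
    [0, 0, -0.7],
    [0, 0, -0.7],
    [0, 0, -0.7],
    [0, 0, -0.7],
    [0, 0, -0.7],
    [0, 0, -0.7],
    [0, 0, -0.7],
    [0, 0, -0.7],
    [0, 0, -0.7],
    [0, 0, -0.7]
  ],
  "twist": [0, 0, 0, 0, 0, 0, 0, 0, 0, 0],
  "hand": -0.15
}}

```text
t: 15.52
eef_pos: [0.636, -0.0534, 0.0146]
orientation: [-0.0, -0.698, 0.717, -0.0]
force: [0.0, -0.5, -0.6]
gripper_width: 0.0488
finger_force: 0.0
```

>>> {"fn": "step_arm", "kwargs": {
  "delta_pos": [
    [0, 0, -3],
    [0, 0, -8],
    [0, 0, -16],
    [0, 0, -28],
    [0, 0, -44],
    [0, 0, -60],
    [0, 0, -75],
    [0, 0, -86],
    [0, 0, -90],
    [0, 0, -90]
  ],
  "twist": [0, 0, 0, 0, 0, 0, 0, 0, 0, 0]
}}

```text
t: 16.35
eef_pos: [0.6368, -0.0533, 0.1064]
orientation: [0.001, -0.698, 0.717, -0.001]
force: [-0.3, -0.1, 0.1]
gripper_width: 0.049
finger_force: 0.0
```

```bash
python3 go.py .4155 .1475 .10 .21; python3 go.py .4155 .1475 .10 -2.93
```

```text
dx,dy,dz mm [-194.8  226.6    6.4] twist -1.808 q6 then 1.13 | t 16.35 al 4.685 pos [ 0.6368 -0.0533  0.1064] F [-0.3 -0.1  0.1] w 0.049 ff 0.0
dx,dy,dz mm [-194.8  226.6    6.4] twist 1.332 q6 then -2.01 | t 16.35 al 4.685 pos [ 0.6368 -0.0533  0.1064] F [-0.3 -0.1  0.1] w 0.049 ff 0.0
```

>>> {"fn": "step_arm", "kwargs": {
  "delta_pos": [
    [-8, 9, 0],
    [-26, 30, 0],
    [-50, 58, 0],
    [-76, 88, 0],
    [-102, 118, 0],
    [-128, 148, 0],
    [-154, 178, 0],
    [-176, 205, 3],
    [-190, 221, 6],
    [-195, 226.5, 6.5]
  ],
  "twist": [0.05, 0.15, 0.27, 0.39, 0.51, 0.63, 0.75, 0.87, 0.99, 1.1],
  "hand": -1
}}

```text
t: 17.18
eef_pos: [0.4119, 0.1484, 0.0973]
orientation: [-0.001, -0.237, 0.972, -0.0]
force: [-0.2, -0.2, 0.7]
gripper_width: 0.0857
finger_force: 0.0
```

```bash
python3 go.py .4155 .1475 .06 -2.93; python3 go.py .4155 .1475 .009 -2.93
```

```text
dx,dy,dz mm [-2.8 -2.5 37.3] twist 0.267 q6 then -2.15 | t 17.18 al 3.62 pos [0.4119 0.1484 0.0973] F [-0.2 -0.2  0.7] w 0.0857 ff 0.0
dx,dy,dz mm [-2.8 -2.5 88.3] twist 0.267 q6 then -2.15 | t 17.18 al 3.62 pos [0.4119 0.1484 0.0973] F [-0.2 -0.2  0.7] w 0.0857 ff 0.0
```

>>> {"fn": "step_arm", "kwargs": {
  "delta_pos": [
    [0, 0, 0],
    [0, 0, 0],
    [0, 0, 4],
    [0, 0, 10],
    [0, 0, 18],
    [0, 0, 26],
    [0, 0, 34],
    [0, 0, 40],
    [0, 0, 40],
    [0, 0, 40]
  ],
  "twist": [0.1, 0.2, 0.232, 0.232, 0.232, 0.232, 0.232, 0.232, 0.232, 0.232]
}}

```text
t: 18.02
eef_pos: [0.4147, 0.1473, 0.0575]
orientation: [-0.001, -0.125, 0.992, -0.0]
force: [1.1, 0.7, -0.1]
gripper_width: 0.0855
finger_force: 0.0
```

```bash
python3 go.py .4155 .1475 .009 -2.93; python3 -c "
from h import *
im=read_camera('side'); cv2.imwrite('pics/s4.png',cv2.resize(im[150:260,200:360,::-1],None,fx=5,fy=5))"
```

```text
dx,dy,dz mm [-0.9  0.  48.5] twist 0.039 q6 then -2.15 | t 18.02 al 3.392 pos [0.4147 0.1473 0.0575] F [ 1.1  0.7 -0.1] w 0.0855 ff 0.0
```

View pics/s4.png

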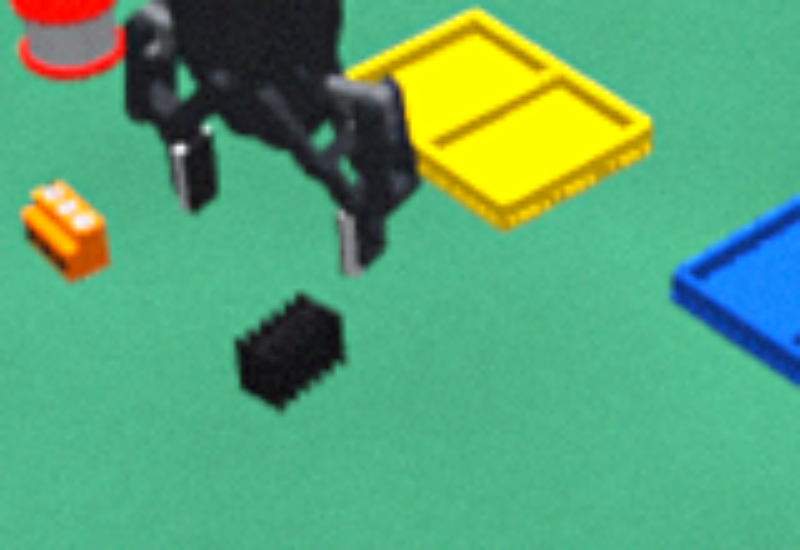

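The open fingers straddle the black sink at (290,350) in the crop. I'll descend and close.

>>> {"fn": "step_arm", "kwargs": {
  "delta_pos": [
    [0, 0, 5],
    [0, 0, 13],
    [0, 0, 22],
    [0, 0, 31],
    [0, 0, 38],
    [0, 0, 43],
    [0, 0, 46],
    [0, 0, 48],
    [0, 0, 48],
    [0, 0, 48]
  ],
  "twist": [0.02, 0.03, 0.03, 0.03, 0.03, 0.03, 0.03, 0.03, 0.03, 0.03]
}}

```text
t: 18.9
eef_pos: [0.415, 0.1477, 0.0102]
orientation: [0.0, -0.11, 0.994, 0.0]
force: [0.1, -0.4, -0.1]
gripper_width: 0.085
finger_force: 0.0
```

>>> {"fn": "step_arm", "kwargs": {
  "delta_pos": [
    [0, 0, 0],
    [0, 0, 0],
    [0, 0, 0],
    [0, 0, 0],
    [0, 0, 0],
    [0, 0, 0],
    [0, 0, 0],
    [0, 0, 0],
    [0, 0, 0],
    [0, 0, 0]
  ],
  "twist": [0, 0, 0, 0, 0, 0, 0, 0, 0, 0],
  "hand": 1,
  "squeeze": 30
}}

```text
t: 19.73
eef_pos: [0.415, 0.1478, 0.0104]
orientation: [0.0, -0.11, 0.994, 0.0]
force: [-1.7, -0.1, 6.3]
gripper_width: 0.0272
finger_force: 28.6
```

```bash
python3 go.py .6384 .0175 .10 -1.604
```

```text
dx,dy,dz mm [-189.5 -176.   -89.6] twist -1.317 q6 then -0.51 | t 19.73 al 3.362 pos [0.415  0.1478 0.0104] F [-1.7 -0.1  6.3] w 0.0272 ff 28.599650399701204
```

>>> {"fn": "step_arm", "kwargs": {
  "delta_pos": [
    [0, 0, -4],
    [0, 0, -12],
    [0, 0, -28],
    [-6, -5, -50],
    [-20, -18, -70],
    [-42, -39, -84],
    [-68, -63, -90],
    [-95, -88, -90],
    [-122, -113, -90],
    [-146, -136, -90]
  ],
  "twist": [0, 0, 0, -0.05, -0.14, -0.26, -0.38, -0.5, -0.62, -0.74]
}}

```text
t: 20.57
eef_pos: [0.5888, 0.0457, 0.1011]
orientation: [0.0, -0.462, 0.887, -0.0]
force: [0.8, 2.4, -0.5]
gripper_width: 0.027
finger_force: 29.0
```

>>> {"fn": "step_arm", "kwargs": {
  "delta_pos": [
    [-20, -2, 0],
    [-34, -4, 0],
    [-42, -4, 0],
    [-44, -4.5, 0],
    [-44, -4.5, 0],
    [-44, -4.5, 0],
    [-44, -4.5, 0],
    [-44, -4.5, 0],
    [-44, -4.5, 0],
    [-44, -4.5, 0]
  ],
  "twist": [-0.12, -0.24, -0.36, -0.48, -0.57, -0.577, -0.577, -0.577, -0.577, -0.577]
}}

```text
t: 21.4
eef_pos: [0.6161, 0.0801, 0.1003]
orientation: [0.0, -0.692, 0.721, -0.0]
force: [0.3, 0.5, -0.8]
gripper_width: 0.027
finger_force: 29.0
```

```bash
python3 go.py .6384 .0175 .022 -1.604
```

```text
dx,dy,dz mm [ 61.6 -24.8  78.3] twist -0.008 q6 then -0.37 | t 21.4 al 4.671 pos [0.6161 0.0801 0.1003] F [ 0.3  0.5 -0.8] w 0.027 ff 29.02577899134485
```

>>> {"fn": "step_arm", "kwargs": {
  "delta_pos": [
    [8, -3, 0],
    [24, -10, 0],
    [42, -17, 0],
    [56, -22, 3],
    [61, -25, 10],
    [61.5, -25, 22],
    [61.5, -25, 36],
    [61.5, -25, 48],
    [61.5, -25, 56],
    [61.5, -25, 60]
  ],
  "twist": [-0.008, -0.008, -0.008, -0.008, -0.008, -0.008, -0.008, -0.008, -0.008, -0.008]
}}

```text
t: 22.23
eef_pos: [0.6376, 0.0178, 0.0379]
orientation: [-0.001, -0.696, 0.718, 0.001]
force: [-0.3, -0.7, -1.0]
gripper_width: 0.0273
finger_force: 29.1
```

>>> {"fn": "step_arm", "kwargs": {
  "delta_pos": [
    [0, 0, 5],
    [0, 0, 10],
    [0, 0, 14],
    [0, 0, 18],
    [0, 0, 20],
    [0, 0, 22],
    [0, 0, 23],
    [0, 0, 24],
    [0, 0, 24],
    [0, 0, 24]
  ],
  "twist": [0, 0, 0, 0, 0, 0, 0, 0, 0, 0]
}}

```text
t: 23.07
eef_pos: [0.6388, 0.0177, 0.0162]
orientation: [0.0, -0.696, 0.718, -0.0]
force: [-0.4, 0.0, -0.4]
gripper_width: 0.0269
finger_force: 29.1
```

```bash
python3 go.py .6384 .0175 .0155 -1.604; python3 -c "
from h import *
im=read_camera('side'); cv2.imwrite('pics/s5.png',cv2.resize(im[150:260,300:440,::-1],None,fx=5,fy=5))"
```

```text
dx,dy,dz mm [0.2 0.4 0.7] twist 0.002 q6 then -0.37 | t 23.07 al 4.681 pos [0.6388 0.0177 0.0162] F [-0.4  0.  -0.4] w 0.0269 ff 29.051390814129263
```

View pics/s5.png

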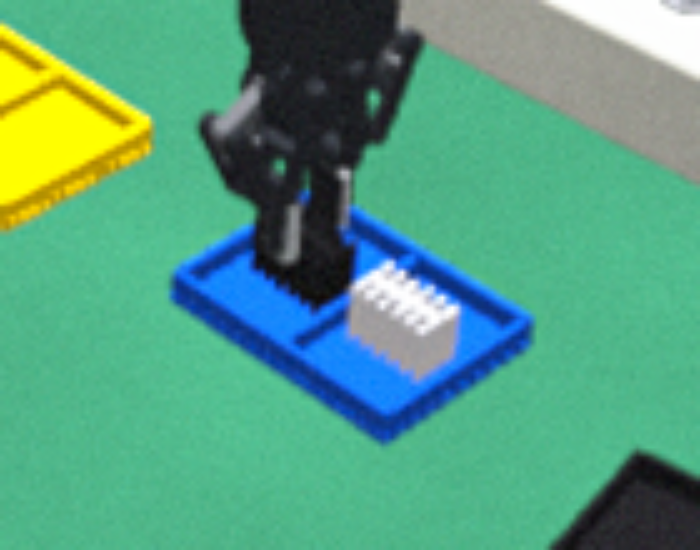

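The silver sink sits flat in its bay at (405,325), and the black one is just above the floor of the other bay at (310,270). I'll set it down.

>>> {"fn": "step_arm", "kwargs": {
  "delta_pos": [
    [0, 0, 0.2],
    [0, 0, 0.4],
    [0, 0, 0.6],
    [0, 0, 0.8],
    [0, 0, 1],
    [0, 0, 1.2],
    [0, 0, 1.3],
    [0, 0, 1.3],
    [0, 0, 1.3],
    [0, 0, 1.3]
  ],
  "twist": [0, 0, 0, 0, 0, 0, 0, 0, 0, 0]
}}

```text
t: 23.95
eef_pos: [0.639, 0.0177, 0.0155]
orientation: [0.0, -0.696, 0.718, -0.0]
force: [-1.7, -0.9, 6.2]
gripper_width: 0.0268
finger_force: 29.7
```

>>> {"fn": "step_arm", "kwargs": {
  "delta_pos": [
    [0, 0, -0.5],
    [0, 0, -0.5],
    [0, 0, -0.5],
    [0, 0, -0.5],
    [0, 0, -0.5],
    [0, 0, -0.5],
    [0, 0, -0.5],
    [0, 0, -0.5],
    [0, 0, -0.5],
    [0, 0, -0.5]
  ],
  "twist": [0, 0, 0, 0, 0, 0, 0, 0, 0, 0],
  "hand": -0.15
}}

```text
t: 24.78
eef_pos: [0.6387, 0.0177, 0.0153]
orientation: [0.0, -0.696, 0.718, -0.0]
force: [0.5, -0.3, 0.5]
gripper_width: 0.0489
finger_force: 0.0
```

>>> {"fn": "step_arm", "kwargs": {
  "delta_pos": [
    [0, 0, -3],
    [0, 0, -8],
    [0, 0, -16],
    [0, 0, -28],
    [0, 0, -44],
    [0, 0, -60],
    [0, 0, -75],
    [0, 0, -86],
    [0, 0, -90],
    [0, 0, -90]
  ],
  "twist": [0, 0, 0, 0, 0, 0, 0, 0, 0, 0]
}}

```text
t: 25.62
eef_pos: [0.6395, 0.0179, 0.1071]
orientation: [0.001, -0.696, 0.718, -0.001]
force: [-0.0, -0.3, 0.8]
gripper_width: 0.0495
finger_force: 0.0
```

```bash
python3 go.py .3947 .3025 .10 -1.59;python3 go.py .3947 .3025 .007 -1.59
```

```text
dx,dy,dz mm [-276.7  253.6    7.1] twist -0.012 q6 then -0.98 | t 25.62 al 4.681 pos [0.6395 0.0179 0.1071] F [-0.  -0.3  0.8] w 0.0495 ff 0.0
dx,dy,dz mm [-276.7  253.6  100.1] twist -0.012 q6 then -0.98 | t 25.62 al 4.681 pos [0.6395 0.0179 0.1071] F [-0.  -0.3  0.8] w 0.0495 ff 0.0
```

>>> {"fn": "step_arm", "kwargs": {
  "delta_pos": [
    [-9, 8, 0],
    [-32, 29, 0],
    [-61, 56, 0],
    [-91, 83, 0],
    [-121, 111, 0],
    [-151, 138, 0],
    [-181, 166, 0],
    [-211, 193, 0],
    [-240, 220, 0],
    [-262, 240, 5]
  ],
  "twist": [-0.01, -0.012, -0.012, -0.012, -0.012, -0.012, -0.012, -0.012, -0.012, -0.012],
  "hand": -1
}}

```text
t: 26.45
eef_pos: [0.4048, 0.2889, 0.1003]
orientation: [0.0, -0.701, 0.713, 0.0]
force: [0.8, 0.7, 0.5]
gripper_width: 0.0854
finger_force: 0.0
```

>>> {"fn": "step_arm", "kwargs": {
  "delta_pos": [
    [-10, 9, 2],
    [-14, 13, 4],
    [-14.5, 13.5, 12],
    [-14.5, 13.5, 22],
    [-14.5, 13.5, 32],
    [-14.5, 13.5, 40],
    [-14.5, 13.5, 44],
    [-14.5, 13.5, 45],
    [-14.5, 13.5, 45],
    [-14.5, 13.5, 45]
  ],
  "twist": [0, 0, 0, 0, 0, 0, 0, 0, 0, 0]
}}

```text
t: 27.28
eef_pos: [0.3943, 0.3018, 0.0554]
orientation: [0.0, -0.7, 0.714, -0.0]
force: [0.2, 0.1, 0.3]
gripper_width: 0.0857
finger_force: 0.0
```

```bash
python3 go.py .3947 .3025 .007 -1.59
```

```text
dx,dy,dz mm [-0.7 -0.4 48.4] twist -0.001 q6 then -1.07 | t 27.28 al 4.692 pos [0.3943 0.3018 0.0554] F [0.2 0.1 0.3] w 0.0857 ff 0.0
```

>>> {"fn": "step_arm", "kwargs": {
  "delta_pos": [
    [0, 0, 5],
    [-0.5, -0.5, 13],
    [-0.5, -0.5, 22],
    [-0.5, -0.5, 31],
    [-0.5, -0.5, 38],
    [-0.5, -0.5, 43],
    [-0.5, -0.5, 46],
    [-0.5, -0.5, 47.5],
    [-0.5, -0.5, 48],
    [-0.5, -0.5, 48]
  ],
  "twist": [0, 0, 0, 0, 0, 0, 0, 0, 0, 0]
}}

```text
t: 28.12
eef_pos: [0.3945, 0.3025, 0.0074]
orientation: [0.0, -0.7, 0.714, 0.0]
force: [-0.1, 0.7, -1.3]
gripper_width: 0.0854
finger_force: 0.0
```

>>> {"fn": "step_arm", "kwargs": {
  "delta_pos": [
    [0, 0, 0],
    [0, 0, 0],
    [0, 0, 0],
    [0, 0, 0],
    [0, 0, 0],
    [0, 0, 0],
    [0, 0, 0],
    [0, 0, 0],
    [0, 0, 0],
    [0, 0, 0]
  ],
  "twist": [0, 0, 0, 0, 0, 0, 0, 0, 0, 0],
  "hand": 1,
  "squeeze": 25
}}

```text
t: 28.95
eef_pos: [0.3945, 0.3025, 0.0075]
orientation: [0.0, -0.7, 0.714, 0.0]
force: [-1.2, -1.0, 5.3]
gripper_width: 0.0151
finger_force: 26.2
```

```bash
python3 go.py .6220 .2626 .10 -1.60; python3 -c "import json;print(json.load(open('poses.json'))['tray_yellow'])"
```

```text
dx,dy,dz mm [  35.5 -228.2  -92.5] twist 0.01 q6 then -0.82 | t 28.95 al 4.693 pos [0.3945 0.3025 0.0075] F [-1.2 -1.   5.3] w 0.0151 ff 26.186124980449677
[0.6208404865105692, 0.22683578959597872, 3.097383743810805]
```

The width is 15 mm where 24 was expected, so the grip is above the step or the part has tilted. I'll look before lifting.

```bash
python3 -c "
from h import *
im=read_camera('side'); a=cv2.resize(im[155:225,180:250,::-1],None,fx=8,fy=8,interpolation=cv2.INTER_CUBIC)
cv2.imwrite('pics/s6.png',a); print(proj([.3945,.3025,.0075],'side'),read_state()['force'])"
```

```text
[[212.76610011 198.19966339]] [-1.05089348 -0.09532383  4.77617135]
```

View pics/s6.png

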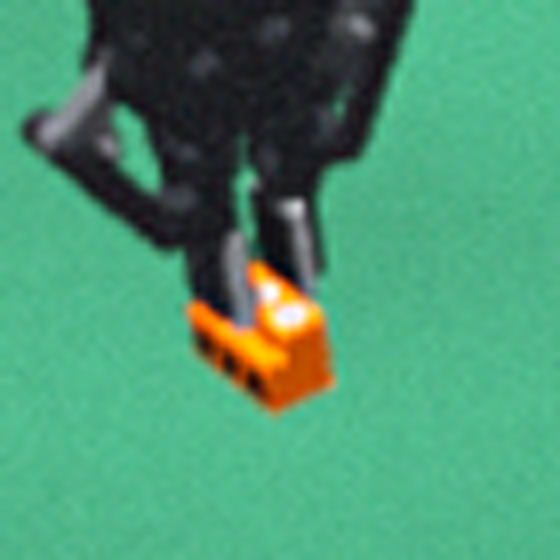

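The near fingertip rests on top of the step at (240,320). So at TCP z = 7.5 mm the tips stand about 20 mm up, and I have to go about 12 mm lower to grasp it low.

>>> {"fn": "step_arm", "kwargs": {
  "delta_pos": [
    [0, 0, 0],
    [0, 0, 0],
    [0, 0, 0],
    [0, 0, 0],
    [0, 0, 0],
    [0, 0, 0],
    [0, 0, 0],
    [0, 0, 0],
    [0, 0, 0],
    [0, 0, 0]
  ],
  "twist": [0, 0, 0, 0, 0, 0, 0, 0, 0, 0],
  "hand": -0.8
}}

```text
t: 29.83
eef_pos: [0.3944, 0.3024, 0.0073]
orientation: [0.0, -0.7, 0.714, 0.0]
force: [-0.6, 0.6, -0.9]
gripper_width: 0.0768
finger_force: 0.0
```

>>> {"fn": "step_arm", "kwargs": {
  "delta_pos": [
    [0, 0, 1],
    [0, 0, 2.5],
    [0, 0, 4],
    [0, 0, 5.5],
    [0, 0, 7],
    [0, 0, 8.5],
    [0, 0, 10],
    [0, 0, 11],
    [0, 0, 12],
    [0, 0, 12]
  ],
  "twist": [0, 0, 0, 0, 0, 0, 0, 0, 0, 0]
}}

```text
t: 30.67
eef_pos: [0.3944, 0.3023, -0.0049]
orientation: [-0.0, -0.7, 0.714, -0.0]
force: [0.8, 0.0, -0.4]
gripper_width: 0.0769
finger_force: 0.0
```

>>> {"fn": "step_arm", "kwargs": {
  "delta_pos": [
    [0, 0, 0],
    [0, 0, 0],
    [0, 0, 0],
    [0, 0, 0],
    [0, 0, 0],
    [0, 0, 0],
    [0, 0, 0],
    [0, 0, 0],
    [0, 0, 0],
    [0, 0, 0]
  ],
  "twist": [0, 0, 0, 0, 0, 0, 0, 0, 0, 0],
  "hand": 1,
  "squeeze": 25
}}

```text
t: 31.5
eef_pos: [0.3945, 0.3025, -0.0045]
orientation: [0.0, -0.7, 0.714, -0.0]
force: [0.1, -0.6, 5.1]
gripper_width: 0.0234
finger_force: 26.2
```

```bash
python3 go.py .6225 .2624 .09 -1.604
```

```text
dx,dy,dz mm [  35.7 -228.7  -94.5] twist 0.014 q6 then -0.83 | t 31.5 al 4.693 pos [ 0.3945  0.3025 -0.0045] F [ 0.1 -0.6  5.1] w 0.0234 ff 26.225048303604126
```

>>> {"fn": "step_arm", "kwargs": {
  "delta_pos": [
    [0, 0, -4],
    [0, 0, -12],
    [0, 0, -28],
    [1, -6, -50],
    [4, -24, -72],
    [9, -52, -88],
    [14, -88, -94],
    [19, -122, -94],
    [24, -156, -94],
    [29, -184, -94]
  ],
  "twist": [0, 0, 0, 0, 0.005, 0.01, 0.01, 0.01, 0.01, 0.01]
}}

```text
t: 32.33
eef_pos: [0.5799, 0.2693, 0.0901]
orientation: [0.0, -0.696, 0.718, -0.0]
force: [-0.7, 1.4, -0.3]
gripper_width: 0.023
finger_force: 25.4
```

>>> {"fn": "step_arm", "kwargs": {
  "delta_pos": [
    [4, -24, 0],
    [6, -38, 0],
    [6.5, -44, 2],
    [6.5, -44.5, 10],
    [6.5, -44.5, 24],
    [6.5, -44.5, 40],
    [6.5, -44.5, 54],
    [6.5, -44.5, 64],
    [6.5, -44.5, 70],
    [6.5, -44.5, 72]
  ],
  "twist": [0, 0, 0, 0, 0, 0, 0, 0, 0, 0]
}}

```text
t: 33.17
eef_pos: [0.6209, 0.2619, 0.0162]
orientation: [-0.001, -0.697, 0.717, 0.0]
force: [0.1, -1.0, 0.4]
gripper_width: 0.0232
finger_force: 25.4
```

```bash
python3 go.py .622 .2625 .0015 -1.604
```

```text
dx,dy,dz mm [-0.6 -1.  14.7] twist 0.004 q6 then -0.72 | t 33.17 al 4.683 pos [0.6209 0.2619 0.0162] F [ 0.1 -1.   0.4] w 0.0232 ff 25.40731430053711
```

>>> {"fn": "step_arm", "kwargs": {
  "delta_pos": [
    [-0.5, -0.5, 3],
    [-0.5, -0.5, 6],
    [-0.5, -0.5, 9],
    [-0.5, -0.5, 11],
    [-0.5, -0.5, 13],
    [-0.5, -0.5, 14],
    [-0.5, -0.5, 14.5],
    [-0.5, -0.5, 15],
    [-0.5, -0.5, 15],
    [-0.5, -0.5, 15]
  ],
  "twist": [0, 0, 0, 0, 0, 0, 0, 0, 0, 0]
}}

```text
t: 34.0
eef_pos: [0.6227, 0.2625, 0.0024]
orientation: [0.0, -0.697, 0.717, -0.0]
force: [-0.3, -0.4, -0.5]
gripper_width: 0.0233
finger_force: 25.4
```

>>> {"fn": "step_arm", "kwargs": {
  "delta_pos": [
    [0, 0, 0.2],
    [0, 0, 0.4],
    [0, 0, 0.6],
    [0, 0, 0.8],
    [0, 0, 1],
    [0, 0, 1.2],
    [0, 0, 1.3],
    [0, 0, 1.3],
    [0, 0, 1.3],
    [0, 0, 1.3]
  ],
  "twist": [0, 0, 0, 0, 0, 0, 0, 0, 0, 0]
}}

```text
t: 34.83
eef_pos: [0.6226, 0.2625, 0.001]
orientation: [-0.0, -0.697, 0.717, 0.0]
force: [0.1, 0.8, -0.9]
gripper_width: 0.0234
finger_force: 25.4
```

>>> {"fn": "step_arm", "kwargs": {
  "delta_pos": [
    [0, 0, 0.2],
    [0, 0, 0.4],
    [0, 0, 0.6],
    [0, 0, 0.8],
    [0, 0, 1],
    [0, 0, 1],
    [0, 0, 1],
    [0, 0, 1],
    [0, 0, 1],
    [0, 0, 1]
  ],
  "twist": [0, 0, 0, 0, 0, 0, 0, 0, 0, 0]
}}

```text
t: 35.67
eef_pos: [0.6227, 0.2625, 0.0005]
orientation: [0.0, -0.697, 0.717, -0.0]
force: [-1.9, -0.7, 6.1]
gripper_width: 0.0231
finger_force: 26.2
```

>>> {"fn": "step_arm", "kwargs": {
  "delta_pos": [
    [0, 0, -0.5],
    [0, 0, -0.5],
    [0, 0, -0.5],
    [0, 0, -0.5],
    [0, 0, -0.5],
    [0, 0, -0.5],
    [0, 0, -0.5],
    [0, 0, -0.5],
    [0, 0, -0.5],
    [0, 0, -0.5]
  ],
  "twist": [0, 0, 0, 0, 0, 0, 0, 0, 0, 0],
  "hand": -0.12
}}

```text
t: 36.5
eef_pos: [0.6226, 0.2625, 0.0005]
orientation: [-0.0, -0.697, 0.717, 0.0]
force: [0.1, 0.0, -0.2]
gripper_width: 0.0476
finger_force: 0.0
```

>>> {"fn": "step_arm", "kwargs": {
  "delta_pos": [
    [0, 0, -3],
    [0, 0, -8],
    [0, 0, -16],
    [0, 0, -28],
    [0, 0, -44],
    [0, 0, -62],
    [0, 0, -80],
    [0, 0, -94],
    [0, 0, -99],
    [0, 0, -100]
  ],
  "twist": [0, 0, 0, 0, 0, 0, 0, 0, 0, 0]
}}

```text
t: 37.33
eef_pos: [0.6235, 0.2631, 0.1031]
orientation: [0.002, -0.697, 0.717, -0.0]
force: [0.2, -0.4, 0.1]
gripper_width: 0.0479
finger_force: 0.0
```

```bash
python3 go.py .389 -.308 .10 -.89;python3 go.py .389 -.308 .10 -4.03; python3 -c "
from h import *
im=read_camera('side'); cv2.imwrite('pics/s7.png',cv2.resize(im[140:260,250:420,::-1],None,fx=4,fy=4))
im=read_camera('top');cv2.imwrite('pics/top2.png',im[...,::-1])"
```

```text
dx,dy,dz mm [577.7 217.6   3.1] twist -0.71 q6 then 1.06 | t 37.33 al 4.683 pos [0.6235 0.2631 0.1031] F [ 0.2 -0.4  0.1] w 0.0479 ff 0.0
dx,dy,dz mm [577.7 217.6   3.1] twist 2.43 q6 then -2.08 | t 37.33 al 4.683 pos [0.6235 0.2631 0.1031] F [ 0.2 -0.4  0.1] w 0.0479 ff 0.0
```

View pics/s7.png

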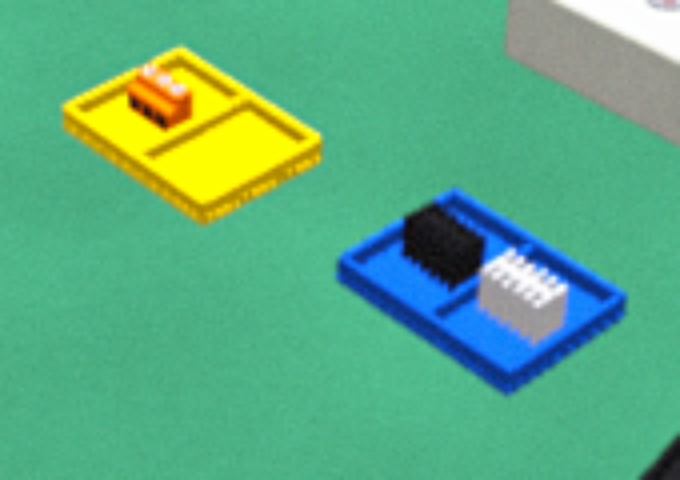

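All three placed parts stand upright in their own bays: orange at (160,95), black at (440,245), silver at (520,295). Next is the middle-sized blue terminal, with a reduced opening to stay clear of its look-alikes.

>>> {"fn": "step_arm", "kwargs": {
  "delta_pos": [
    [10, 4, 0],
    [34, 13, 0],
    [68, 26, 0],
    [105, 40, 0],
    [142, 54, 0],
    [179, 68, 0],
    [216, 82, 0],
    [253, 96, 0],
    [290, 110, 0],
    [327, 123, 0]
  ],
  "twist": [-0.05, -0.15, -0.25, -0.35, -0.45, -0.55, -0.65, -0.7, -0.71, -0.71],
  "hand": -0.45
}}

```text
t: 38.27
eef_pos: [0.4881, -0.0624, 0.0996]
orientation: [0.0, 0.903, -0.43, -0.001]
force: [0.7, 0.3, 1.5]
gripper_width: 0.0621
finger_force: 0.0
```

```bash
python3 go.py .389 -.308 .10 -.89
```

```text
dx,dy,dz mm [128.3 231.7  -0.4] twist 0.001 q6 then 0.95 | t 38.27 al -0.889 pos [ 0.4881 -0.0624  0.0996] F [0.7 0.3 1.5] w 0.0621 ff 0.0
```

>>> {"fn": "step_arm", "kwargs": {
  "delta_pos": [
    [18, 33, 0],
    [36, 65, 0],
    [54, 98, 0],
    [72, 130, 0],
    [90, 162, 0],
    [107, 194, 0],
    [119, 214, 3],
    [126, 226, 10],
    [128, 231, 20],
    [128, 231, 30]
  ],
  "twist": [0, 0, 0, 0, 0, 0, 0, 0, 0, 0]
}}

```text
t: 39.1
eef_pos: [0.3898, -0.3062, 0.0691]
orientation: [0.0, 0.902, -0.432, -0.001]
force: [-0.2, -0.0, 0.3]
gripper_width: 0.0621
finger_force: 0.0
```

>>> {"fn": "step_arm", "kwargs": {
  "delta_pos": [
    [0, 0, 5],
    [0, 0, 10],
    [0, 0, 10],
    [0, 0, 10],
    [0, 0, 10],
    [0, 0, 10],
    [0, 0, 10],
    [0, 0, 10],
    [0, 0, 10],
    [0, 0, 10]
  ],
  "twist": [0, 0, 0, 0, 0, 0, 0, 0, 0, 0]
}}

```text
t: 39.93
eef_pos: [0.391, -0.3056, 0.0607]
orientation: [-0.0, 0.903, -0.431, 0.0]
force: [0.3, -0.3, 0.4]
gripper_width: 0.0617
finger_force: 0.0
```

```bash
python3 go.py .389 -.308 -.005 -.89;  python3 -c "
from h import *
im=read_camera('side'); cv2.imwrite('pics/s8.png',cv2.resize(im[270:390,330:450,::-1],None,fx=5,fy=5))"
```

```text
dx,dy,dz mm [ 0.6  3.1 65.7] twist -0.0 q6 then 0.95 | t 39.93 al -0.89 pos [ 0.391  -0.3056  0.0607] F [ 0.3 -0.3  0.4] w 0.0617 ff 0.0
```

View pics/s8.png

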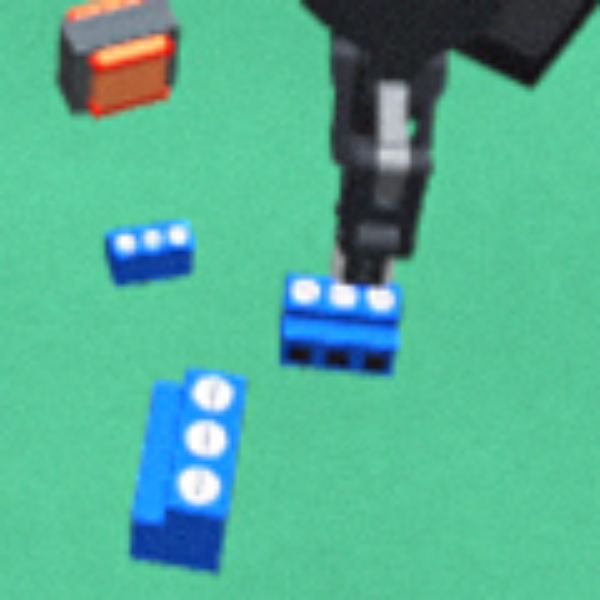

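The grip is lined up over the middle-sized block at (340,320). The small one at (150,250) and the large one at (190,470) are clear of the fingers.

>>> {"fn": "step_arm", "kwargs": {
  "delta_pos": [
    [0.5, 1, 3],
    [0.5, 2, 9],
    [0.5, 3, 18],
    [0.5, 3, 28],
    [0.5, 3, 38],
    [0.5, 3, 47],
    [0.5, 3, 55],
    [0.5, 3, 61],
    [0.5, 3, 64],
    [0.5, 3, 65.5]
  ],
  "twist": [0, 0, 0, 0, 0, 0, 0, 0, 0, 0]
}}

```text
t: 40.82
eef_pos: [0.3887, -0.3078, -0.0057]
orientation: [0.0, 0.903, -0.431, -0.001]
force: [-0.1, 0.0, -0.1]
gripper_width: 0.0615
finger_force: 0.0
```

>>> {"fn": "step_arm", "kwargs": {
  "delta_pos": [
    [0, 0, 0],
    [0, 0, 0],
    [0, 0, 0],
    [0, 0, 0],
    [0, 0, 0],
    [0, 0, 0],
    [0, 0, 0],
    [0, 0, 0],
    [0, 0, 0],
    [0, 0, 0]
  ],
  "twist": [0, 0, 0, 0, 0, 0, 0, 0, 0, 0],
  "hand": 1,
  "squeeze": 25
}}

```text
t: 41.65
eef_pos: [0.3895, -0.308, -0.0045]
orientation: [-0.0, 0.903, -0.431, 0.001]
force: [-0.2, 1.5, 5.7]
gripper_width: 0.0233
finger_force: 25.8
```

```bash
python3 go.py .62 .1915 .10 -1.60
```

```text
dx,dy,dz mm [-243.1 -493.5 -104.5] twist 0.71 q6 then -0.73 | t 41.65 al -0.89 pos [ 0.3895 -0.308  -0.0045] F [-0.2  1.5  5.7] w 0.0233 ff 25.82844167947769
```

>>> {"fn": "step_arm", "kwargs": {
  "delta_pos": [
    [0, 0, -4],
    [0, 0, -12],
    [0, 0, -28],
    [-3, -6, -50],
    [-10, -20, -74],
    [-22, -45, -94],
    [-37, -76, -104],
    [-53, -108, -105],
    [-69, -141, -105],
    [-86, -174, -105]
  ],
  "twist": [0, 0, 0, 0, 0.02, 0.08, 0.16, 0.26, 0.36, 0.46]
}}

```text
t: 42.48
eef_pos: [0.4706, -0.1301, 0.1012]
orientation: [-0.001, 0.779, -0.627, 0.001]
force: [0.6, -1.0, -0.5]
gripper_width: 0.023
finger_force: 24.8
```

```bash
python3 go.py .62 .1915 .10 -1.60
```

```text
dx,dy,dz mm [-282.3 -214.6    1.2] twist 0.244 q6 then -0.73 | t 42.48 al -1.356 pos [ 0.4706 -0.1301  0.1012] F [ 0.6 -1.  -0.5] w 0.023 ff 24.808600544929504
```

>>> {"fn": "step_arm", "kwargs": {
  "delta_pos": [
    [-30, -23, 0],
    [-59, -45, 0],
    [-88, -67, 0],
    [-117, -89, 0],
    [-146, -111, 0],
    [-175, -133, 0],
    [-204, -155, 0],
    [-233, -177, 0],
    [-258, -196, 0],
    [-272, -207, 0]
  ],
  "twist": [0.05, 0.1, 0.15, 0.2, 0.244, 0.244, 0.244, 0.244, 0.244, 0.244]
}}

```text
t: 43.32
eef_pos: [0.6137, 0.1822, 0.1004]
orientation: [0.0, -0.699, 0.715, -0.0]
force: [0.7, -1.0, -0.6]
gripper_width: 0.023
finger_force: 24.8
```

>>> {"fn": "step_arm", "kwargs": {
  "delta_pos": [
    [0, 0, 0],
    [0, 0, 0],
    [0, 0, 0],
    [0, 0, 0],
    [0, 0, 0],
    [0, 0, 0],
    [0, 0, 0],
    [0, 0, 0],
    [0, 0, 0],
    [0, 0, 0]
  ],
  "twist": [0, 0, 0, 0, 0, 0, 0, 0, 0, 0]
}}

```text
t: 44.15
eef_pos: [0.6126, 0.179, 0.1001]
orientation: [0.0, -0.699, 0.715, -0.0]
force: [1.1, 0.9, 0.5]
gripper_width: 0.0233
finger_force: 24.8
```

```bash
python3 go.py .6198 .1915 .0015 -1.60
```

```text
dx,dy,dz mm [-12.6  -6.9  98.6] twist 0.005 q6 then -0.63 | t 44.15 al 4.689 pos [0.6126 0.179  0.1001] F [1.1 0.9 0.5] w 0.0233 ff 24.807237088680267
```

>>> {"fn": "step_arm", "kwargs": {
  "delta_pos": [
    [-5, -3, 3],
    [-11, -6, 8],
    [-12.5, -7, 18],
    [-12.5, -7, 32],
    [-12.5, -7, 48],
    [-12.5, -7, 64],
    [-12.5, -7, 78],
    [-12.5, -7, 88],
    [-12.5, -7, 92],
    [-12.5, -7, 92]
  ],
  "twist": [0, 0.005, 0.005, 0.005, 0.005, 0.005, 0.005, 0.005, 0.005, 0.005]
}}

```text
t: 44.98
eef_pos: [0.6192, 0.1912, 0.0063]
orientation: [-0.001, -0.697, 0.717, 0.0]
force: [0.6, -0.6, -0.6]
gripper_width: 0.0234
finger_force: 24.8
```

>>> {"fn": "step_arm", "kwargs": {
  "delta_pos": [
    [0, 0, 1],
    [0, 0, 2],
    [0, 0, 3],
    [0, 0, 4],
    [0, 0, 5],
    [0, 0, 5.5],
    [0, 0, 6],
    [0, 0, 6.5],
    [0, 0, 7],
    [0, 0, 7]
  ],
  "twist": [0, 0, 0, 0, 0, 0, 0, 0, 0, 0]
}}

```text
t: 45.82
eef_pos: [0.6199, 0.1914, 0.0009]
orientation: [-0.0, -0.697, 0.717, 0.0]
force: [-1.1, -0.8, 0.0]
gripper_width: 0.0231
finger_force: 24.8
```

>>> {"fn": "step_arm", "kwargs": {
  "delta_pos": [
    [0, 0, 0.2],
    [0, 0, 0.4],
    [0, 0, 0.6],
    [0, 0, 0.8],
    [0, 0, 1],
    [0, 0, 1],
    [0, 0, 1],
    [0, 0, 1],
    [0, 0, 1],
    [0, 0, 1]
  ],
  "twist": [0, 0, 0, 0, 0, 0, 0, 0, 0, 0]
}}

```text
t: 46.65
eef_pos: [0.62, 0.1915, 0.0006]
orientation: [0.0, -0.697, 0.717, -0.0]
force: [-2.6, -0.7, 4.8]
gripper_width: 0.0234
finger_force: 25.7
```

>>> {"fn": "step_arm", "kwargs": {
  "delta_pos": [
    [0, 0, -0.5],
    [0, 0, -0.5],
    [0, 0, -0.5],
    [0, 0, -0.5],
    [0, 0, -0.5],
    [0, 0, -0.5],
    [0, 0, -0.5],
    [0, 0, -0.5],
    [0, 0, -0.5],
    [0, 0, -0.5]
  ],
  "twist": [0, 0, 0, 0, 0, 0, 0, 0, 0, 0],
  "hand": -0.12
}}

```text
t: 47.48
eef_pos: [0.6199, 0.1915, 0.0005]
orientation: [-0.0, -0.697, 0.717, 0.0]
force: [0.3, -0.6, -0.3]
gripper_width: 0.0476
finger_force: 0.0
```

>>> {"fn": "step_arm", "kwargs": {
  "delta_pos": [
    [0, 0, -3],
    [0, 0, -8],
    [0, 0, -16],
    [0, 0, -28],
    [0, 0, -44],
    [0, 0, -62],
    [0, 0, -80],
    [0, 0, -94],
    [0, 0, -99],
    [0, 0, -100]
  ],
  "twist": [0, 0, 0, 0, 0, 0, 0, 0, 0, 0]
}}

```text
t: 48.32
eef_pos: [0.6208, 0.192, 0.103]
orientation: [0.002, -0.697, 0.717, -0.0]
force: [0.2, 0.2, -0.4]
gripper_width: 0.0477
finger_force: 0.0
```

```bash
python3 go.py .4275 -.153 .10 -.39;  python3 - <<'E'
from h import *
ims={'top':cv2.imread('pics/top2.png')[...,::-1]}
E
```

```text
dx,dy,dz mm [350.4 183.4   3. ] twist -1.209 q6 then 1.22 | t 48.32 al 4.684 pos [0.6208 0.192  0.103 ] F [ 0.2  0.2 -0.4] w 0.0477 ff 0.0
```

>>> {"fn": "step_arm", "kwargs": {
  "delta_pos": [
    [9, 5, 0],
    [30, 16, 0],
    [62, 32, 0],
    [96, 50, 0],
    [130, 68, 0],
    [164, 86, 0],
    [198, 104, 0],
    [232, 121, 0],
    [266, 139, 0],
    [300, 157, 0]
  ],
  "twist": [-0.05, -0.15, -0.27, -0.39, -0.51, -0.63, -0.75, -0.87, -0.99, -1.1],
  "hand": -0.9
}}

```text
t: 49.15
eef_pos: [0.4527, -0.1053, 0.1001]
orientation: [0.0, 0.97, -0.244, -0.0]
force: [0.7, -0.7, -0.1]
gripper_width: 0.0812
finger_force: 0.0
```

```bash
python3 go.py .4278 -.153 .075 -.42
```

```text
dx,dy,dz mm [ 0.7 53.8 25.1] twist -0.073 q6 then 1.07 | t 49.15 al -0.493 pos [ 0.4527 -0.1053  0.1001] F [ 0.7 -0.7 -0.1] w 0.0812 ff 0.0
```

>>> {"fn": "step_arm", "kwargs": {
  "delta_pos": [
    [0, 15, 0],
    [0, 32, 0],
    [0, 45, 4],
    [0, 51, 10],
    [0, 52, 18],
    [0, 52, 25],
    [0, 52, 25],
    [0, 52, 25],
    [0, 52, 25],
    [0, 52, 25]
  ],
  "twist": [-0.03, -0.06, -0.075, -0.075, -0.075, -0.075, -0.075, -0.075, -0.075, -0.075]
}}

```text
t: 49.98
eef_pos: [0.43, -0.1492, 0.0756]
orientation: [0.0, 0.978, -0.21, 0.0]
force: [-1.0, 0.6, -0.3]
gripper_width: 0.0811
finger_force: 0.0
```

```bash
python3 go.py .4278 -.153 .001 -.42;  python3 -c "
from h import *
im=read_camera('side'); cv2.imwrite('pics/s9.png',cv2.resize(im[215:315,300:400,::-1],None,fx=6,fy=6,interpolation=cv2.INTER_CUBIC))"
```

```text
dx,dy,dz mm [-0.4  4.4 74.6] twist -0.004 q6 then 1.06 | t 49.98 al -0.424 pos [ 0.43   -0.1492  0.0756] F [-1.   0.6 -0.3] w 0.0811 ff 0.0
```

View pics/s9.png

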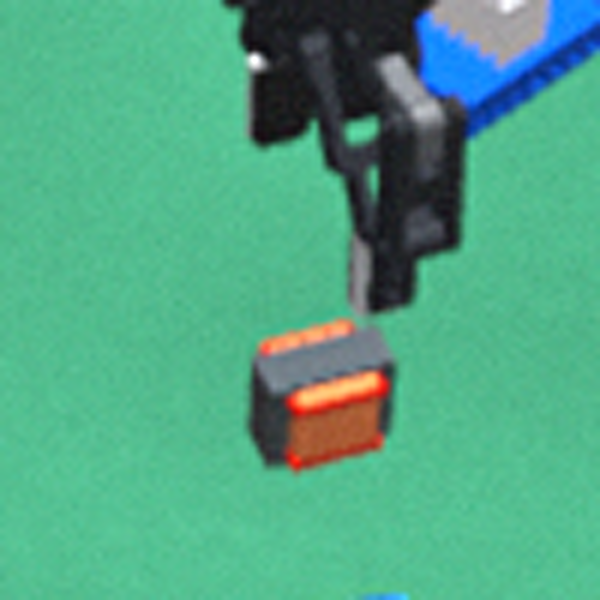

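The fingers stand either side of the copper windings of the transformer at (325,395). I'll descend and grip harder for its weight.

>>> {"fn": "step_arm", "kwargs": {
  "delta_pos": [
    [-0.5, 1.5, 3],
    [-0.5, 3, 9],
    [-0.5, 4.5, 18],
    [-0.5, 4.5, 30],
    [-0.5, 4.5, 42],
    [-0.5, 4.5, 54],
    [-0.5, 4.5, 64],
    [-0.5, 4.5, 72],
    [-0.5, 4.5, 76],
    [-0.5, 4.5, 77.5]
  ],
  "twist": [0, 0, 0, 0, 0, 0, 0, 0, 0, 0]
}}

```text
t: 50.87
eef_pos: [0.4265, -0.1536, -0.003]
orientation: [0.0, 0.978, -0.211, -0.001]
force: [-0.9, 0.4, 0.7]
gripper_width: 0.0812
finger_force: 0.0
```

>>> {"fn": "step_arm", "kwargs": {
  "delta_pos": [
    [0, 0, 0],
    [0, 0, 0],
    [0, 0, 0],
    [0, 0, 0],
    [0, 0, 0],
    [0, 0, 0],
    [0, 0, 0],
    [0, 0, 0],
    [0, 0, 0],
    [0, 0, 0]
  ],
  "twist": [0, 0, 0, 0, 0, 0, 0, 0, 0, 0],
  "hand": 1,
  "squeeze": 50
}}

```text
t: 51.7
eef_pos: [0.4277, -0.1535, -0.0013]
orientation: [-0.0, 0.978, -0.21, 0.001]
force: [-0.9, 0.6, 6.7]
gripper_width: 0.0332
finger_force: 50.3
```

```bash
python3 go.py .6012 -.233 .10 -1.425
```

```text
dx,dy,dz mm [ 190.9    1.1 -101.3] twist 1.001 q6 then 0.08 | t 51.7 al -0.424 pos [ 0.4277 -0.1535 -0.0013] F [-0.9  0.6  6.7] w 0.0332 ff 50.30818998813629
```

>>> {"fn": "step_arm", "kwargs": {
  "delta_pos": [
    [0, 0, -4],
    [0, 0, -12],
    [0, 0, -28],
    [0, 0, -50],
    [10, 0, -74],
    [30, 0, -92],
    [60, 0, -100],
    [95, 0, -101],
    [130, 0, -101],
    [160, 0, -101]
  ],
  "twist": [0, 0, 0, 0, 0.08, 0.18, 0.3, 0.42, 0.54, 0.66]
}}

```text
t: 52.53
eef_pos: [0.5749, -0.2202, 0.1002]
orientation: [-0.0, 0.855, -0.519, 0.001]
force: [0.1, 0.5, -0.8]
gripper_width: 0.0332
finger_force: 49.7
```

```bash
python3 go.py .6012 -.233 .08 -1.423
```

```text
dx,dy,dz mm [ 23.5 -17.4  20.2] twist 0.333 q6 then 0.2 | t 52.53 al -1.09 pos [ 0.5749 -0.2202  0.1002] F [ 0.1  0.5 -0.8] w 0.0332 ff 49.659297466278076
```

>>> {"fn": "step_arm", "kwargs": {
  "delta_pos": [
    [8, -6, 2],
    [16, -12, 6],
    [21, -15.5, 10],
    [23, -17, 14],
    [23.5, -17.5, 18],
    [23.5, -17.5, 20],
    [23.5, -17.5, 20],
    [23.5, -17.5, 20],
    [23.5, -17.5, 20],
    [23.5, -17.5, 20]
  ],
  "twist": [0.08, 0.18, 0.28, 0.33, 0.333, 0.333, 0.333, 0.333, 0.333, 0.333]
}}

```text
t: 53.37
eef_pos: [0.5996, -0.2318, 0.0795]
orientation: [-0.0, 0.759, -0.651, 0.0]
force: [-0.7, 0.7, -2.8]
gripper_width: 0.033
finger_force: 49.8
```

```bash
python3 go.py .6012 -.233 .011 -1.423
```

```text
dx,dy,dz mm [ 1.4 -1.4 68.5] twist 0.006 q6 then 0.21 | t 53.37 al -1.417 pos [ 0.5996 -0.2318  0.0795] F [-0.7  0.7 -2.8] w 0.033 ff 49.77172493934631
```

>>> {"fn": "step_arm", "kwargs": {
  "delta_pos": [
    [1, -1, 3],
    [1.5, -1.5, 10],
    [1.5, -1.5, 20],
    [1.5, -1.5, 32],
    [1.5, -1.5, 44],
    [1.5, -1.5, 54],
    [1.5, -1.5, 62],
    [1.5, -1.5, 67],
    [1.5, -1.5, 69],
    [1.5, -1.5, 69]
  ],
  "twist": [0, 0, 0, 0, 0, 0, 0, 0, 0, 0]
}}

```text
t: 54.2
eef_pos: [0.601, -0.2332, 0.0094]
orientation: [0.0, 0.759, -0.651, -0.0]
force: [-0.1, -0.0, -1.7]
gripper_width: 0.033
finger_force: 49.8
```

>>> {"fn": "step_arm", "kwargs": {
  "delta_pos": [
    [0, 0, 1],
    [0, 0, 2],
    [0, 0, 3],
    [0, 0, 3.5],
    [0, 0, 4],
    [0, 0, 4.5],
    [0, 0, 5],
    [0, 0, 5.5],
    [0, 0, 5.5],
    [0, 0, 5.5]
  ],
  "twist": [0, 0, 0, 0, 0, 0, 0, 0, 0, 0]
}}

```text
t: 55.03
eef_pos: [0.6012, -0.2332, 0.0045]
orientation: [0.0, 0.759, -0.651, -0.0]
force: [0.3, -0.3, -1.6]
gripper_width: 0.033
finger_force: 49.8
```

>>> {"fn": "step_arm", "kwargs": {
  "delta_pos": [
    [0, 0, 0.2],
    [0, 0, 0.4],
    [0, 0, 0.6],
    [0, 0, 0.8],
    [0, 0, 1],
    [0, 0, 1.2],
    [0, 0, 1.2],
    [0, 0, 1.2],
    [0, 0, 1.2],
    [0, 0, 1.2]
  ],
  "twist": [0, 0, 0, 0, 0, 0, 0, 0, 0, 0]
}}

```text
t: 55.87
eef_pos: [0.6012, -0.2332, 0.0038]
orientation: [-0.0, 0.759, -0.651, 0.0]
force: [-3.8, 2.2, 5.5]
gripper_width: 0.0327
finger_force: 50.7
```

>>> {"fn": "step_arm", "kwargs": {
  "delta_pos": [
    [0, 0, -0.5],
    [0, 0, -0.5],
    [0, 0, -0.5],
    [0, 0, -0.5],
    [0, 0, -0.5],
    [0, 0, -0.5],
    [0, 0, -0.5],
    [0, 0, -0.5],
    [0, 0, -0.5],
    [0, 0, -0.5]
  ],
  "twist": [0, 0, 0, 0, 0, 0, 0, 0, 0, 0],
  "hand": -0.27
}}

```text
t: 56.7
eef_pos: [0.6012, -0.2332, 0.0038]
orientation: [0.0, 0.759, -0.651, 0.0]
force: [0.2, 0.3, -0.6]
gripper_width: 0.0547
finger_force: 0.0
```

>>> {"fn": "step_arm", "kwargs": {
  "delta_pos": [
    [0, 0, -3],
    [0, 0, -8],
    [0, 0, -16],
    [0, 0, -28],
    [0, 0, -44],
    [0, 0, -62],
    [0, 0, -80],
    [0, 0, -98],
    [0, 0, -112],
    [0, 0, -120]
  ],
  "twist": [0, 0, 0, 0, 0, 0, 0, 0, 0, 0]
}}

```text
t: 57.53
eef_pos: [0.6023, -0.2335, 0.1274]
orientation: [-0.001, 0.759, -0.651, 0.002]
force: [0.1, -0.0, -0.2]
gripper_width: 0.0543
finger_force: 0.0
```

>>> {"fn": "step_arm", "kwargs": {
  "delta_pos": [
    [0, -10, 0],
    [0, -30, 0],
    [0, -60, 0],
    [0, -85, 0],
    [0, -100, 0],
    [0, -105, 0],
    [0, -105, 0],
    [0, -105, 0],
    [0, -105, 0],
    [0, -105, 0]
  ],
  "twist": [0, 0, 0, 0, 0, 0, 0, 0, 0, 0]
}}

```text
t: 58.37
eef_pos: [0.7042, -0.2173, 0.1241]
orientation: [-0.0, 0.759, -0.651, -0.0]
force: [0.1, 0.5, -0.5]
gripper_width: 0.0543
finger_force: 0.0
```

```bash
python3 -c "
from h import *
im=read_camera('side'); cv2.imwrite('pics/s10.png',cv2.resize(im[125:365,190:520,::-1],None,fx=2.4,fy=2.4,interpolation=cv2.INTER_CUBIC)); print(read_state()['t'])"
```

```text
58.4167
```

View pics/s10.png

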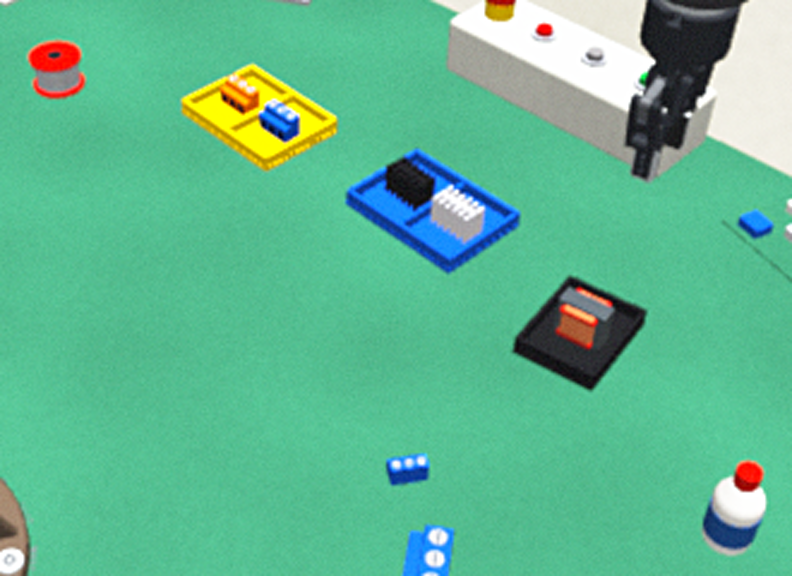

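All five parts stand upright in their bays: orange (240,95), blue (280,120), black (410,183), silver (458,213), transformer (580,315). The spool, the bottle and the look-alikes have not moved, and the gripper touches nothing.

```bash
python3 -c "
from station import *
print(job_done())"
```

```text
the job is handed in; nothing more can be done
None
```

Handed in at about 58 s: all five parts were set down gently and stand upright in their bays (heat sinks in the blue tray, terminal blocks in the yellow, transformer in the black), and the spool and bottle were left untouched.

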